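# Load the polishing tub and hold its lid at the balance point

## Task

Pick up the scoop tray, tip all five brass blanks out of it into the open tub of the polishing machine, and set the tray back down level on the bench. Then take the lid's handle, swing the lid up from where it leans back until it stands straight up at its balance point, and finish still holding it there, quite still, so that I can fit its stay: do not let go and do not let it fall shut. Leave everything else on the bench where it is.

Things in the scene. Friction and masses are not known exactly. Their poses are not given: they have to be found in the camera images.
- tub: polishing machine, fixed to the bench: an open-topped black tub, outside 184 mm along its own x, 132 mm along its own y, walls 6 mm, rim 100 mm above the bench, inner floor about 35 mm above it, on a low grey motor base. Origin: centre of the underside, on the bench. Its lid is hinged along the +y rim, outside the opening
- lid (a joint): angle of the tub's lid: 0 shut, 1.571 with the plate standing straight up on edge, which is its balance point, 2.42 leaning back on its stop, away from the tub, where it starts. The hinge is nearly free (no stay, no spring): from upright it falls shut or falls back if let go
- lid_hinge (a point): middle of the lid's hinge line, which runs along the tub's x just outside its +y rim, 106 mm above the bench. The lid: an 8 mm aluminium plate, 184 mm along the hinge, reaching 128 mm from it, mass about 0.3 kg. Plate, handle and hinge line all lie in one plane, so its weight balances exactly when it stands plumb
- lid_bar (a point): middle of the lid's handle: a round bar 14 mm thick, parallel to the hinge line and 168 mm from it, 116 mm long, carried by two struts 10 mm wide, 100 mm apart centre to centre, beyond the free edge of the plate (a clear 33 mm between bar and plate)
- tray_grip (a point): point on the handle of the loose steel scoop tray (about 0.2 kg), above its balance: a wooden bar 16 mm wide and 16 mm high running along the tray's y, 98 mm long (59 mm behind this point to 37 mm ahead of it), its middle 75 mm above the tray's underside, held by a post at the back wall. Axes: the tray's own, y towards its open front. The tray is 92 mm wide (x), 130 mm long (y); floor 4 mm thick; side walls 26 mm high, back wall 30 mm; the front has no wall
- tray_nose (a point): middle of the tray's open front edge, on the floor's top: 75 mm ahead (tray y) of and 71 mm below tray_grip
- blank0_center (a point): centre of one of the five loose brass blanks lying on the tray: a thick disc 20 mm across, 12 mm high, 32 g; they slide down a steel floor sloped by 40 degrees or more
- blank1_center (a point): centre of one of the five loose brass blanks lying on the tray: a thick disc 20 mm across, 12 mm high, 32 g
- blank2_center (a point): centre of one of the five loose brass blanks lying on the tray: a thick disc 20 mm across, 12 mm high, 32 g
- blank3_center (a point): centre of one of the five loose brass blanks lying on the tray: a thick disc 20 mm across, 12 mm high, 32 g
- blank4_center (a point): centre of one of the five loose brass blanks lying on the tray: a thick disc 20 mm across, 12 mm high, 32 g
- hammer: small bench hammer lying on the bench beyond the task's things; a bystander, to be left alone
- driver: screwdriver lying on the bench behind the tray; a bystander, to be left alone
- bangle: narrow brass bangle, 72 mm across and 14 mm high, lying flat; a bystander, to be left alone
- bangle_wide: wide brass bangle, 68 mm across and 30 mm high, lying flat; a bystander, to be left alone
- jar: closed glass jar, 60 mm across, 75 mm high; a bystander, to be left alone
There are look-alikes about, which are no part of the job. Of the things like the part that bears tray_grip, leave any that is blue or turquoise; of the rest the larger one is meant.

How it is judged:
On the way, in this order (a step that is already met when the one before it is completed fails the run):
1. all five blanks lie in the tub, tipped there from the tray (still tilted by more than 20 degrees) (x of blank0_center in the frame of tub between -0.09 and 0.09 m and y of blank0_center in the frame of tub between -0.066 and 0.066 m and z of blank0_center in the frame of tub between 0.03 and 0.1 m and x of blank1_center in the frame of tub between -0.09 and 0.09 m and y of blank1_center in the frame of tub between -0.066 and 0.066 m and z of blank1_center in the frame of tub between 0.03 and 0.1 m and x of blank2_center in the frame of tub between -0.09 and 0.09 m and y of blank2_center in the frame of tub between -0.066 and 0.066 m and z of blank2_center in the frame of tub between 0.03 and 0.1 m and x of blank3_center in the frame of tub between -0.09 and 0.09 m and y of blank3_center in the frame of tub between -0.066 and 0.066 m and z of blank3_center in the frame of tub between 0.03 and 0.1 m and x of blank4_center in the frame of tub between -0.09 and 0.09 m and y of blank4_center in the frame of tub between -0.066 and 0.066 m and z of blank4_center in the frame of tub between 0.03 and 0.1 m and angle between tray_grip's own z axis and vertical above 0.35 rad), for 0.05 s.
2. the tray is set down level on the bench and let go (height (world z) of tray_grip between 0.067 and 0.083 m and angle between tray_grip's own z axis and vertical below 0.12 rad and contact force between the fingers and tray below 0.1 N), for 0.2 s.
At the end, for the whole second after the job is handed in: the lid stands within 0.11 rad (6 degrees) of straight up, still (under 0.1 rad/s), held by the gripper's fingers (more than 0.5 N) and not propped by the tray; all five blanks lie in the tub below its rim; the tray stands level on the bench (within 8 mm of the bench and 0.12 rad), untouched (all of step 2 and value of joint lid between 1.461 and 1.681 rad and velocity of joint lid between -0.1 and 0.1 rad/s and contact force between the fingers and lid above 0.5 N and contact force between tray and lid below 0.1 N and x of blank0_center in the frame of tub between -0.09 and 0.09 m and y of blank0_center in the frame of tub between -0.066 and 0.066 m and z of blank0_center in the frame of tub between 0.03 and 0.1 m and x of blank1_center in the frame of tub between -0.09 and 0.09 m and y of blank1_center in the frame of tub between -0.066 and 0.066 m and z of blank1_center in the frame of tub between 0.03 and 0.1 m and x of blank2_center in the frame of tub between -0.09 and 0.09 m and y of blank2_center in the frame of tub between -0.066 and 0.066 m and z of blank2_center in the frame of tub between 0.03 and 0.1 m and x of blank3_center in the frame of tub between -0.09 and 0.09 m and y of blank3_center in the frame of tub between -0.066 and 0.066 m and z of blank3_center in the frame of tub between 0.03 and 0.1 m and x of blank4_center in the frame of tub between -0.09 and 0.09 m and y of blank4_center in the frame of tub between -0.066 and 0.066 m and z of blank4_center in the frame of tub between 0.03 and 0.1 m); the arm keeps its last pose, push and grip.
It fails at once if the lid drops towards shut (below 0.9 rad) (value of joint lid below 0.9 rad).
It fails at once if a bystander (hammer, screwdriver, bangle or jar) is moved by more than 40 mm (distance of any of hammer, driver, bangle, bangle_wide, jar from where it was at the start of the episode above 0.04 m).
It also fails if it takes over 72 s, if anything falls off the work surface, if the arm or the gripper's body presses on something with over 40 N, if the wrist force passes 120 N, or if a joint passes its speed limit or range.

## Robot

A 6-joint arm with a two-finger parallel gripper is mounted at the origin on the work surface. World frame = base frame: x ahead of the robot, y to its left, z up, the work surface at z = 0. Lengths are in m, angles in rad, forces in N, time in s.
With the tool pointing down it reaches from about 0.35 to 0.775 m from the base axis. Payload 5.5 kg.
Tool frame: the origin (TCP) lies midway between the tips of the shut fingers; the grasp point (between the pads) lies 19 mm behind it; x points along the fingers, y is the direction in which the jaws open and shut, and the axes are right-handed (so a half turn about x gives the same grasp; the last joint's range is limited). The gripper opens to 85 mm and grips with 20 to 120 N. Pads are 22 mm wide; open, the fingers measure 114 mm over their backs; the gripper's body (76 mm by 85 mm) begins 54 mm behind the grasp point. The pads swing forward as they close: fully open they stand 13 mm farther back than shut.
Start: joints at [-1.266, 0.313, 0.046, 1.304, 0, 1.431], TCP at [0.247, -0.519, 0.231] pointing down, gripper open.
Joint ranges: [-2.76, 2.76], [-0.86, 1.69], [-1.03, 1.26], [-2.2, 2.34], [-1.47, 1.5], [-3.14, 3.14]. Speed limits (rad/s): [2.57, 2.57, 3.14, 3.14, 3.14, 3.14].

## Interface

Orientations are given as a unit quaternion [w, x, y, z].
In Python, from workcell import env, optics, order, models gives the robot as it stands. The module is installed in compiled form; this text tells all that it offers.
- The arm moves only by the tool servo_tool, never from a script. Its argument "moves" is a list of rows, each a list of 5 numbers: the shift along the tool's x, y, z in cm, then the turn about the tool's x in rad, then the closure, from -1 (fully open) to 1 (shut). A call has exactly 10 rows; each row shifts and turns the commanded pose from where the row before left it, along the tool's axes as they then stand; what a row does not reach is not made up. A row lasts 1/8 s, in which the tool goes at most 62.5 mm and 10.7 degrees, less where a joint would pass 70% of its speed; a pose out of reach is approached as far as the arm can. A call is refused whole if a number of a shift passes 6.25 or a number of a turn 0.188, either way. A call with a gripper value outside its range is refused whole. The fingers move at their own pace and stop on an object; "grip_force" is the grip in N (left out, the last holds). Time passes only in rows, so rows that do not move let the fingers close, or fill a call up. It gives the time, the measured TCP pose, the force and the opening at its end, in the units of the state.
- env.get_state(): the state, without advancing time (a new reading comes with each control period).
- optics.read_camera(name): name is "side" or "top"; returns a dict with "pixels" (400x640x3 uint8, blue, green, red), "vertical_fov" (degrees; the focal length in pixels is half the picture's height over the tangent of half this angle, whatever the lens; pixels are square), "cx", "cy" (the principal point, pixels), "extrinsics" (4x4, takes a point from world to camera coordinates). Camera axes: x right, y up, looking along -z (the intrinsics and any distortion apply to the point x, -y, -z); pixel columns grow to the right and rows downward; lengths in m; the calibration is good to about 2 mm. A picture is of the moment at which its call begins. There is no depth.
- order.hand_in(): hands the job in, once; it reports no verdict.
Trained networks look in a picture, given as the dict that the camera call returned (one of the last four; its "shot" number tells which), for a name from the list of things; names that differ only in an ending like _2 or _b are one class to them, and where a whole thing is asked for, a point or a joint stands for the part that bears it (a point fixed in the world has none). Each returns a list of dicts, best first, with "conf" (0 to 1); they miss things now and then, are a little off and sometimes report something else, mostly with a low value. They report only what shows in the picture. A call takes as long as a camera call. They do not tell look-alikes from the thing itself.
- models.outline_of(name, picture): "pixels" (400x640 bool, what is visible of it) and "location" ([column, row] in pixels, amid what is visible of it).
- models.pinpoint(name, picture): "location" ([column, row] in pixels: a listed point, or the origin of a listed thing).
The state is a dict: "clock": time; "joint_pos": joint angles; "qvel": joint speeds; "tau": joint torques, N m; "tcp_pos": TCP position; "orientation": TCP orientation; "wrist_force": force on the tool from outside, world axes, zero at the start; "ft_torque": the same for the moment, N m; "finger_gap": finger opening in m.
Only numpy, scipy, OpenCV 4.12 (cv2) and the standard library are available. Lean on these libraries where they do the work, as an engineer would, in place of code of your own. Each camera call takes 0.05 s, during which the arm holds its last target.

## Working session

There is one attempt and no reset: what is moved stays moved. The work goes in short steps, Python scripts to look and compute and a tool call to move; the robot and the scene stay as the last step left them, time stands still between calls to the robot, and variables do not carry over. Pictures are saved under pics/ and viewed, and the job is handed in when it is done.

Besides the shell and the picture viewer there is one more tool, called after "Call:" by a JSON object that holds its "name" and its "arguments", one argument or row to a line. servo_tool: Moves the arm, as the interface text tells. Its arguments: {"type":"object","properties":{"moves":{"type":"array"},"grip_force":{"type":"number"}},"required":["moves"]}

```bash
ls; mkdir -p pics; cat > h.py <<'E'
import numpy as np,cv2
from workcell import env,optics,order,models
def shot(n,f=None):
    p=optics.read_camera(n)
    if f: cv2.imwrite('pics/'+f,p['pixels'])
    return p
E
python3 - <<'E'
from h import *
s=env.get_state();print(s)
for n in('side','top'):
    p=shot(n,n+'0.png');print({k:v for k,v in p.items() if k!='pixels'})
    for nm in('tub','lid_hinge','lid_bar','tray_grip','tray_nose','blank0_center','hammer','driver','bangle','bangle_wide','jar'):
        print(n,nm,[(np.round(d['location']).tolist(),round(d['conf'],2)) for d in models.pinpoint(nm,p)])
E
```

```text
pics
{'clock': 0.0, 'joint_pos': array([-1.26559356e+00,  3.13980807e-01,  4.49762963e-02,  1.30361862e+00,
       -4.34295426e-06,  1.43120995e+00]), 'qvel': array([-1.81305656e-03,  1.85673729e-04,  2.96056371e-05,  7.66362955e-04,
       -2.43316569e-03, -1.15242495e-03]), 'tau': array([ 2.24345663e-04, -4.80630434e+01,  2.98530471e+01,  1.95757969e-02,
       -5.41233294e-05,  7.85283220e-06]), 'tcp_pos': array([ 0.24724306, -0.51855323,  0.23041894]), 'orientation': array([-0.15532002, -0.68963698, -0.15660708,  0.68974688]), 'wrist_force': array([ 0.5314752 , -0.68905381,  0.43034747]), 'ft_torque': array([-0.0084943 , -0.00556871,  0.00856853]), 'finger_gap': 0.08524857978168512}
{'vertical_fov': 54.38025464001034, 'cx': 325.7961596459552, 'cy': 199.48993201519752, 'extrinsics': array([[-0.71153388, -0.70247539,  0.0157438 ,  0.26256994],
       [ 0.5024783 , -0.4930402 ,  0.71023019, -0.35250135],
       [-0.4911569 ,  0.51326376,  0.70379344, -0.80772114],
       [ 0.        ,  0.        ,  0.        ,  1.        ]]), 'shot': 1}
side tub [([257.0, 251.0], 0.68)]
side lid_hin
[... 733 characters left out ...]
],
       [ 0.        ,  0.        ,  0.        ,  1.        ]]), 'shot': 2}
top tub [([250.0, 188.0], 0.57)]
top lid_hinge [([219.0, 177.0], 0.76), ([248.0, 189.0], 0.66), ([382.0, 180.0], 0.36)]
top lid_bar [([159.0, 165.0], 0.88)]
top tray_grip [([380.0, 186.0], 0.88), ([400.0, 238.0], 0.7), ([376.0, 143.0], 0.68), ([413.0, 318.0], 0.6)]
top tray_nose [([352.0, 191.0], 0.88), ([395.0, 290.0], 0.83), ([364.0, 137.0], 0.7), ([393.0, 258.0], 0.66)]
top blank0_center [([384.0, 193.0], 0.43)]
top hammer [([290.0, 107.0], 0.81)]
top driver [([431.0, 199.0], 0.82)]
top bangle [([301.0, 224.0], 0.44)]
top bangle_wide [([319.0, 128.0], 0.59), ([360.0, 189.0], 0.48)]
top jar [([220.0, 111.0], 0.6)]
```

View pics/side0.png

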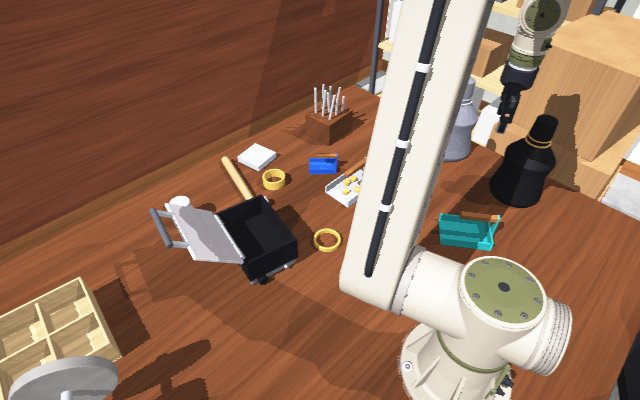

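View pics/top0.png

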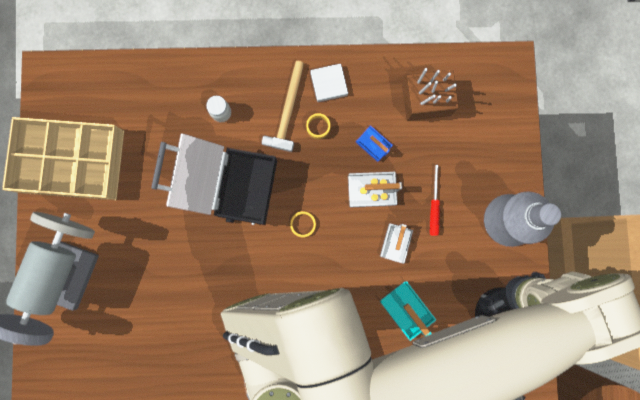

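```bash
python3 - <<'E'
import cv2
a=cv2.imread('pics/side0.png');cv2.imwrite('pics/s1.png',cv2.resize(a[120:320,270:540],None,fx=2.9,fy=2.9,interpolation=2))
a=cv2.imread('pics/top0.png');cv2.imwrite('pics/t1.png',cv2.resize(a[80:330,130:450],None,fx=2.4,fy=2.4,interpolation=2))
E
```

```text
(no output)
```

View pics/s1.png

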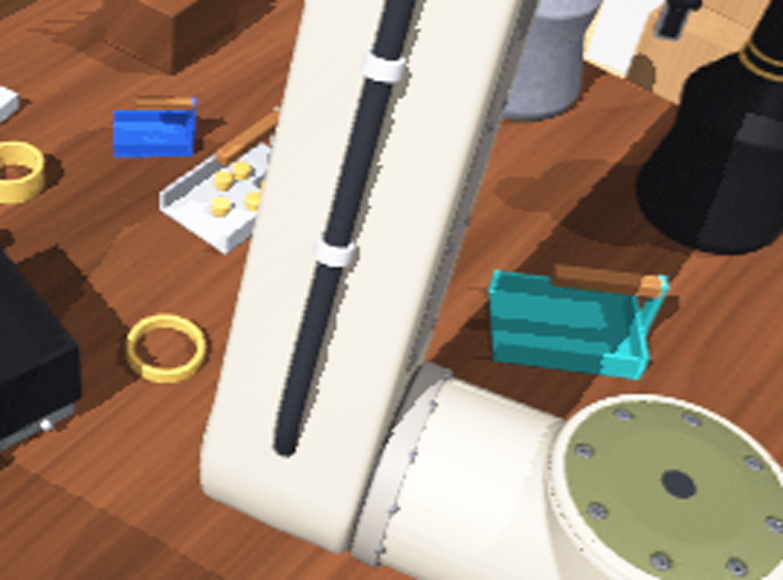

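View pics/t1.png

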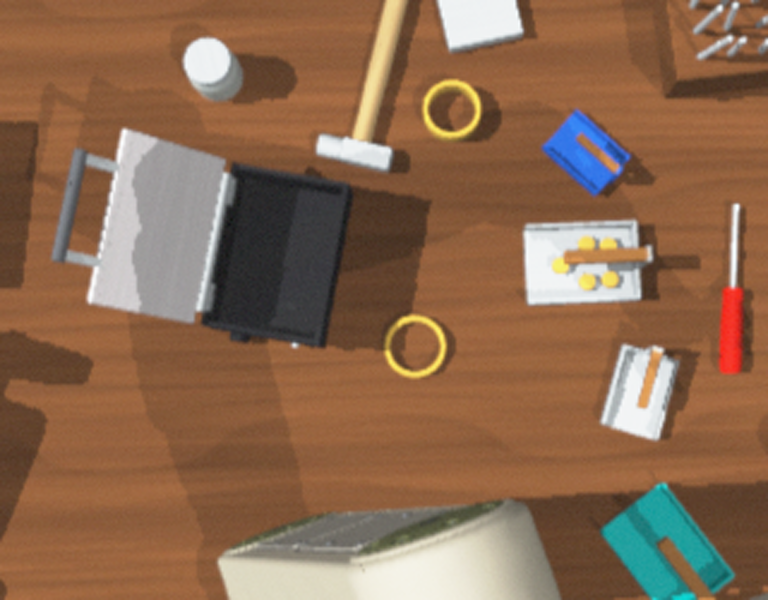

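The target is the white tray holding the blanks, at top-view pixel (374,189). The other candidates are the small white tray at (397,242), the blue one at (375,143) and the turquoise one at (408,310). By the description, blue and turquoise are out, and the larger of the two white trays is the right one. The close crop confirms it: five blanks lie on it.

The moves only turn the tool about its own x, so I can't tilt the tool. I'll pivot the tray in the pads by pressing its nose against an inner wall of the tub.

```bash
cat >> h.py <<'E'
def proj(p,X):
    X=np.atleast_2d(X);c=(p['extrinsics']@np.c_[X,np.ones(len(X))].T)[:3]
    f=200/np.tan(np.radians(p['vertical_fov'])/2)
    return np.c_[p['cx']+f*c[0]/-c[2],p['cy']-f*c[1]/-c[2]]
def at_z(p,uv,z):
    f=200/np.tan(np.radians(p['vertical_fov'])/2);E=p['extrinsics'];R=E[:3,:3];t=E[:3,3]
    d=R.T@np.array([(uv[0]-p['cx'])/f,-(uv[1]-p['cy'])/f,-1]);o=-R.T@t
    return o+d*(z-o[2])/d[2]
def st():
    s=env.get_state();w,x,y,z=s['orientation'];from scipy.spatial.transform import Rotation as Ro
    R=Ro.from_quat([x,y,z,w]).as_matrix()
    print('t',round(s['clock'],2),'tcp',s['tcp_pos'].round(4),'q',s['joint_pos'].round(3),'F',s['wrist_force'].round(1),'gap',round(s['finger_gap'],4));print('R',R.round(3).tolist());return s,R
E
python3 - <<'E'
from h import *
st()
p=shot('top')
for nm,z in (('tub',0),('lid_hinge',.106),('lid_bar',.217),('tray_grip',.075),('tray_nose',.004),('blank0_center',.01),('jar',0),('bangle',0),('hammer',0)):
    for d in models.pinpoint(nm,p): print(nm,np.array(d['location']).round(1),round(d['conf'],2),at_z(p,d['location'],z).round(4))
# manual/segmented outlines
for nm,z in (('tray_grip',.02),('tub',.1)):
    for d in models.outline_of(nm,p)[:2]:
        m=d['pixels'].astype(np.uint8)
        (c,s,a)=cv2.minAreaRect(cv2.findNonZero(m));b=cv2.boxPoints((c,s,a))
        print(nm,round(d['conf'],2),d['location'],m.sum());print([at_z(p,q,z)[:2].round(4).tolist() for q in b])
    
a=p['pixels'];cv2.imwrite('pics/t2.png',cv2.resize(a[130:230,150:290],None,fx=5.5,fy=5.5,interpolation=2));cv2.imwrite('pics/t3.png',cv2.resize(a[160:220,330:420],None,fx=8,fy=8,interpolation=2))
E
```

```text
t 1.2 tcp [ 0.2474 -0.5191  0.2313] q [-1.266  0.313  0.046  1.304 -0.     1.431] F [-0.6  0.1  0.1] gap 0.0853
R [[0.0, 0.43, -0.903], [-0.0, -0.903, -0.43], [-1.0, 0.0, 0.0]]
tub [249.2 188.6] 0.57 [0.5258 0.095  0.    ]
lid_hinge [218.9 175.1] 0.7 [0.5508 0.1609 0.106 ]
lid_bar [157.5 166.1] 0.96 [0.5599 0.2881 0.217 ]
tray_grip [400.7 238.1] 0.92 [ 0.3728 -0.3182  0.075 ]
tray_grip [379.5 185.4] 0.68 [ 0.5165 -0.2666  0.075 ]
tray_grip [413.9 315. ] 0.68 [ 0.169  -0.3448  0.075 ]
tray_grip [376.9 141.9] 0.65 [ 0.6362 -0.264   0.075 ]
tray_nose [390.5 259.1] 0.82 [ 0.3158 -0.2992  0.004 ]
tray_nose [349.7 192.3] 0.67 [ 0.5075 -0.1905  0.004 ]
tray_nose [392.7 291. ] 0.65 [ 0.2271 -0.3018  0.004 ]
tray_nose [362.6 135.2] 0.6 [ 0.6716 -0.2329  0.004 ]
blank0_center [383.1 194.9] 0.41 [ 0.4971 -0.2845  0.01  ]
jar [219.9 110.1] 0.93 [0.7559 0.1762 0.    ]
hammer [289.  105.5] 0.66 [ 0.7649 -0.0232  0.    ]
tray_grip 0.88 [371.3, 189.3] 1494
[[0.5616, -0.185], [0.5637, -0.3348], [0.4684, -0.3345], [0.4665, -0.1856]]
tray_grip 0.76 [405.5, 309.7] 1677
[[0.2063, -0.2618], [0.258, -0.3377], [0.1302, -0.4261], [0.0795, -0.3504]]
tub 0.71 [219.6, 180.0] 7436
[[0.4857, 0.3536], [0.6806, 0.309], [0.5985, -0.0016], [0.4052, 0.0473]]
```

View pics/t2.png

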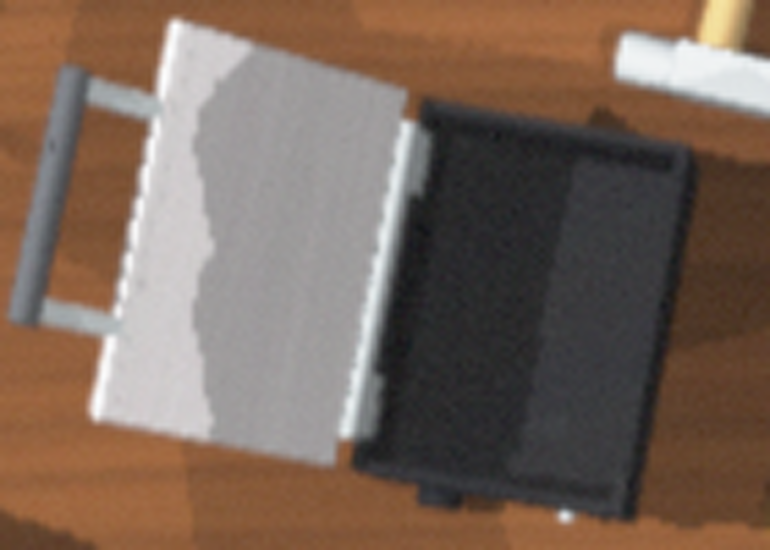

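View pics/t3.png

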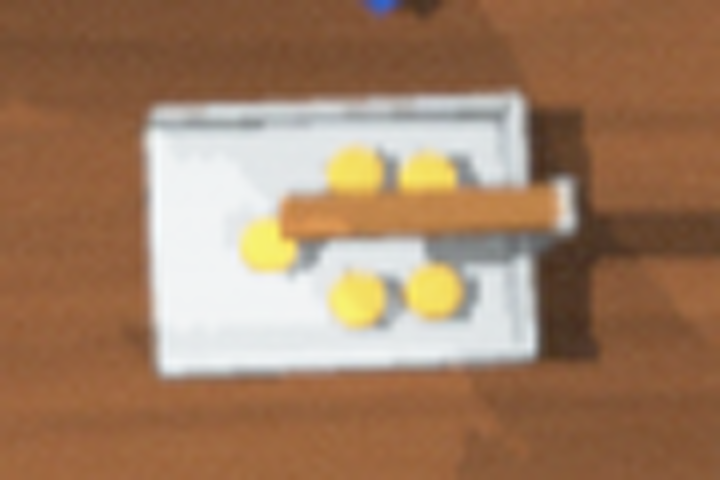

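```bash
cat > m.py <<'E'
from h import *
p=shot('top')
def o(c,s,off): return np.array(c)/s+np.array(off)-0.5+0.5/s
c=np.array([at_z(p,o(q,5.5,(150,130)),.1) for q in [(423,98),(693,148),(634,520),(353,470)]])
print('tub corners',c[:,:2].round(4).tolist(),'centre',c.mean(0).round(4))
n=lambda i,j:np.linalg.norm(c[i]-c[j]).round(4)
print('sides',n(0,1),n(1,2),n(2,3),n(3,0))
x=(c[0]+c[1]-c[2]-c[3]);y=(c[0]+c[3]-c[1]-c[2]);print('yaw x',np.arctan2(x[1],x[0]),'yaw y',np.arctan2(y[1],y[0])-np.pi/2)
b=np.array([at_z(p,o(q,5.5,(150,130)),.217) for q in [(74,68),(26,322)]]);print('bar',b.round(4).tolist(),b.mean(0).round(4),np.linalg.norm(b[0]-b[1]),np.arctan2(*(b[0]-b[1])[[1,0]]))
h=np.array([at_z(p,o(q,8,(330,160)),.083) for q in [(281,217),(556,209)]]);d=h[0]-h[1];print('handle',h.round(4).tolist(),np.linalg.norm(d),'yaw of tray y',np.arctan2(d[1],d[0]),'grip by front',(h[0]-d/np.linalg.norm(d)*.037).round(4))
t=np.array([at_z(p,o(q,8,(330,160)),z) for q,z in [((150,110),.03),((521,93),.034),((537,358),.034),((160,376),.03)]]);print('tray',t.round(4).tolist(),t.mean(0))
d=t[0]+t[3]-t[1]-t[2];print(np.arctan2(d[1],d[0]))
E
python3 m.py
```

```text
tub corners [[0.6257, 0.1412], [0.598, 0.011], [0.4186, 0.0425], [0.446, 0.1763]] centre [0.5221 0.0928 0.1   ]
sides 0.1331 0.1822 0.1366 0.1831
yaw x -0.18338096204102236 yaw y -0.20599852471335
bar [[0.6189, 0.2748, 0.217], [0.5064, 0.2955, 0.217]] [0.5626 0.2852 0.217 ] 0.11434847706426322 -0.18187817898384664
handle [[0.5131, -0.2255, 0.083], [0.5135, -0.3183, 0.083]] 0.09275635304124838 yaw of tray y 1.5748067163424035 grip by front [ 0.5132 -0.2625  0.083 ]
tray [[0.5583, -0.1864, 0.03], [0.5605, -0.3162, 0.034], [0.4674, -0.318, 0.034], [0.4648, -0.1869, 0.03]] [ 0.51272793 -0.2518653   0.032     ]
1.589032025066707
```

```bash
cat >> h.py <<'E'
def plan(target,yaw,n,clo,pos=None,yaw0=None):
    """rows to TCP target, tool-y yaw (world), n rows"""
    s=env.get_state();w,x,y,z=s['orientation']
    from scipy.spatial.transform import Rotation as Ro
    R=Ro.from_quat([x,y,z,w]).as_matrix()
    P=s['tcp_pos'] if pos is None else np.array(pos)
    a=np.arctan2(R[1,1],R[0,1]) if yaw0 is None else yaw0
    dy=(yaw-a+np.pi)%(2*np.pi)-np.pi
    step=(np.array(target)-P)/n; rows=[]
    for i in range(n):
        c,sn=np.cos(a),np.sin(a)
        ax=np.array([0,0,-1.]);ay=np.array([c,sn,0]);az=np.cross(ax,ay)
        rows.append([round(100*step@ax,2)+0,round(100*step@ay,2)+0,round(100*step@az,2)+0,round(-dy/n,3)+0,clo]);a+=dy/n
    print('\n'.join(map(str,rows)))
E
python3 - <<'E'
from h import *
plan([.513,-.263,.2],.01,18,-1)
E
```

```text
[np.float64(0.17), np.float64(-0.65), np.float64(-1.94), np.float64(-0.063), -1]
[np.float64(0.17), np.float64(-0.53), np.float64(-1.98), np.float64(-0.063), -1]
[np.float64(0.17), np.float64(-0.4), np.float64(-2.01), np.float64(-0.063), -1]
[np.float64(0.17), np.float64(-0.27), np.float64(-2.03), np.float64(-0.063), -1]
[np.float64(0.17), np.float64(-0.14), np.float64(-2.04), np.float64(-0.063), -1]
[np.float64(0.17), np.float64(-0.01), np.float64(-2.05), np.float64(-0.063), -1]
[np.float64(0.17), np.float64(0.12), np.float64(-2.05), np.float64(-0.063), -1]
[np.float64(0.17), np.float64(0.24), np.float64(-2.04), np.float64(-0.063), -1]
[np.float64(0.17), np.float64(0.37), np.float64(-2.02), np.float64(-0.063), -1]
[np.float64(0.17), np.float64(0.5), np.float64(-1.99), np.float64(-0.063), -1]
[np.float64(0.17), np.float64(0.62), np.float64(-1.95), np.float64(-0.063), -1]
[np.float64(0.17), np.float64(0.74), np.float64(-1.91), np.float64(-0.063), -1]
[np.float64(0.17), np.float64(0.86), np.float64(-1.86), np.float64(-0.063), -1]
[np.float64(0.17), np.float64(0.98), np.float64(-1.8), np.float64(-0.063), -1]
[np.float64(0.17), np.float64(1.09), np.float64(-1.74), np.float64(-0.063), -1]
[np.float64(0.17), np.float64(1.2), np.float64(-1.66), np.float64(-0.063), -1]
[np.float64(0.17), np.float64(1.3), np.float64(-1.58), np.float64(-0.063), -1]
[np.float64(0.17), np.float64(1.4), np.float64(-1.5), np.float64(-0.063), -1]
```

Call:
{"name": "servo_tool", "arguments": {
  "moves": [
    [0, -0.65, -1.95, -0.063, -1],
    [0, -0.53, -2, -0.063, -1],
    [0, -0.4, -2, -0.063, -1],
    [0, -0.27, -2.03, -0.063, -1],
    [0, -0.14, -2.05, -0.063, -1],
    [0, 0, -2.05, -0.063, -1],
    [0, 0.12, -2.05, -0.063, -1],
    [0, 0.24, -2.05, -0.063, -1],
    [0, 0.37, -2, -0.063, -1],
    [0, 0.5, -2, -0.063, -1]
  ],
  "grip_force": 100
}}

```text
clock: 3.1
tcp_pos: [0.3964, -0.3759, 0.2313]
orientation: [-0.363, -0.607, -0.363, 0.607]
wrist_force: [-0.4, 0.5, -0.2]
finger_gap: 0.0856
```

Call:
{"name": "servo_tool", "arguments": {
  "moves": [
    [0.3, 0.62, -1.95, -0.063, -1],
    [0.3, 0.74, -1.9, -0.063, -1],
    [0.3, 0.86, -1.86, -0.063, -1],
    [0.3, 0.98, -1.8, -0.063, -1],
    [0.3, 1.1, -1.74, -0.063, -1],
    [0.4, 1.2, -1.66, -0.063, -1],
    [0.4, 1.3, -1.6, -0.063, -1],
    [0.4, 1.4, -1.5, -0.063, -1],
    [0, 0, 0, 0, -1],
    [0, 0, 0, 0, -1]
  ]
}}

```text
clock: 4.35
tcp_pos: [0.5136, -0.263, 0.2042]
orientation: [0.502, 0.498, 0.502, -0.498]
wrist_force: [0.2, 0.1, -0.4]
finger_gap: 0.0851
```

```bash
python3 - <<'E'
from h import *
st()
p=shot('side','s2.png');q=shot('top','t4.png')
for n,P in(('side',p),('top',q)):
  for nm in('tray_grip','tray_nose','lid_bar','tub','lid_hinge'):
    print(n,nm,[(np.round(d['location'],1).tolist(),round(d['conf'],2)) for d in models.pinpoint(nm,P)])
print('pred side', proj(p,[[.513,-.263,.075],[.513,-.188,.004],[.56,.286,.217],[.522,.093,.1]]).round(1).tolist())
print('pred top', proj(q,[[.513,-.263,.075],[.513,-.188,.004],[.56,.286,.217],[.522,.093,.1]]).round(1).tolist())
E
```

```text
t 4.35 tcp [ 0.5136 -0.263   0.2042] q [-0.612  0.326 -0.003  1.243 -0.     0.95 ] F [ 0.2  0.1 -0.4] gap 0.0851
R [[-0.0, 1.0, 0.008], [-0.0, 0.008, -1.0], [-1.0, -0.0, 0.0]]
side tray_grip [([476.3, 215.7], 0.62), ([324.3, 156.5], 0.57)]
side tray_nose [([312.1, 170.4], 0.83), ([434.5, 230.6], 0.8), ([333.6, 196.5], 0.6), ([163.0, 223.3], 0.45)]
side lid_bar [([161.8, 225.1], 0.67)]
side tub [([256.6, 251.7], 0.76)]
side lid_hinge [([228.5, 236.2], 0.76), ([333.6, 201.0], 0.73)]
top tray_grip [([376.4, 139.8], 0.85), ([415.1, 313.4], 0.66), ([398.1, 235.7], 0.57)]
top tray_nose [([363.2, 135.1], 0.89), ([300.1, 227.1], 0.71), ([351.1, 191.7], 0.64), ([390.6, 260.8], 0.53)]
top lid_bar [([158.7, 165.4], 0.82)]
top tub [([247.8, 191.5], 0.93)]
top lid_hinge [([220.1, 174.8], 0.86)]
pred side [[354.3, 169.4], [335.8, 199.2], [160.1, 228.3], [254.8, 226.3]]
pred top [[378.2, 186.7], [348.8, 190.4], [158.4, 166.0], [245.1, 185.6]]
```

View pics/s2.png

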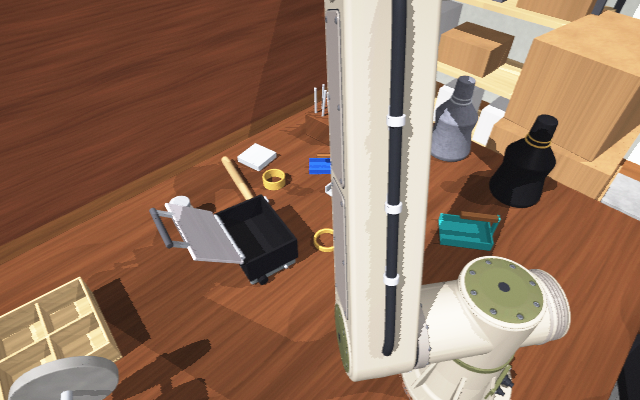

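Call:
{"name": "servo_tool", "arguments": {
  "moves": [
    [1.5, 0, 0, 0, -1],
    [2, 0, 0, 0, -1],
    [2, 0, 0, 0, -1],
    [2, 0, 0, 0, -1],
    [2, 0, 0, 0, -1],
    [2, 0, 0, 0, -1],
    [2, 0, 0, 0, -1],
    [1.3, 0, 0, 0, -1],
    [0, 0, 0, 0, -1],
    [0, 0, 0, 0, -1]
  ]
}}

```text
clock: 6.2
tcp_pos: [0.5139, -0.2633, 0.0568]
orientation: [0.502, 0.498, 0.502, -0.498]
wrist_force: [1.2, -0.8, -1.0]
finger_gap: 0.0855
```

Call:
{"name": "servo_tool", "arguments": {
  "moves": [
    [0, 0, 0, 0, 1],
    [0, 0, 0, 0, 1],
    [0, 0, 0, 0, 1],
    [0, 0, 0, 0, 1],
    [0, 0, 0, 0, 1],
    [0, 0, 0, 0, 1],
    [0, 0, 0, 0, 1],
    [0, 0, 0, 0, 1],
    [-0.5, 0, 0, 0, 1],
    [-0.5, 0, 0, 0, 1]
  ],
  "grip_force": 100
}}

```text
clock: 7.45
tcp_pos: [0.512, -0.2622, 0.0654]
orientation: [0.501, 0.498, 0.503, -0.498]
wrist_force: [-0.3, -0.1, -4.4]
finger_gap: 0.0144
```

```bash
python3 - <<'E'
from h import *
st()
p=shot('top','t5.png');cv2.imwrite('pics/t6.png',cv2.resize(p['pixels'][120:260,290:450],None,fx=4,fy=4,interpolation=2))
E
```

```text
t 7.45 tcp [ 0.512  -0.2622  0.0654] q [-0.613  0.418 -0.225  0.931 -0.     0.95 ] F [-0.3 -0.1 -4.4] gap 0.0144
R [[-0.003, 1.0, 0.008], [0.002, 0.008, -1.0], [-1.0, -0.003, -0.002]]
```

View pics/t6.png

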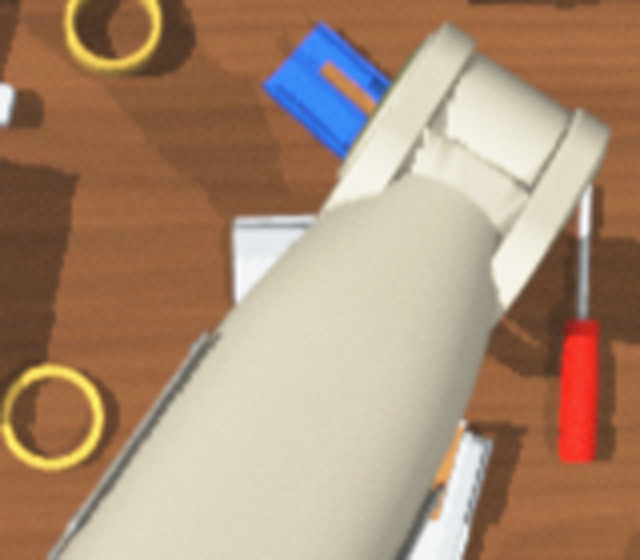

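Call:
{"name": "servo_tool", "arguments": {
  "moves": [
    [-1, 0, 0, 0, 1],
    [-2, 0, 0, 0, 1],
    [-2, 0, 0, 0, 1],
    [-2, 0, 0, 0, 1],
    [-2, 0, 0, 0, 1],
    [-2, 0, 0, 0, 1],
    [-2, 0, 0, 0, 1],
    [-2, 0, 0, 0, 1],
    [-2, 0, 0, 0, 1],
    [-1, 0, 0, 0, 1]
  ]
}}

```text
clock: 8.75
tcp_pos: [0.5138, -0.2632, 0.2478]
orientation: [0.503, 0.498, 0.501, -0.498]
wrist_force: [1.3, -0.8, -4.1]
finger_gap: 0.0144
```

```bash
python3 - <<'E'
from h import *
s,R=st()
p=shot('top','t7.png');q=shot('side');cv2.imwrite('pics/s7.png',q['pixels'])
plan([.526,.092,s['tcp_pos'][2]],1.386,28,1)
E
```

```text
t 8.75 tcp [ 0.5138 -0.2632  0.2478] q [-0.612  0.313  0.086  1.342 -0.     0.95 ] F [ 1.3 -0.8 -4.1] gap 0.0144
R [[0.001, 1.0, 0.008], [-0.001, 0.008, -1.0], [-1.0, 0.001, 0.001]]
[np.float64(0.0), np.float64(0.05), np.float64(-1.27), np.float64(-0.049), 1]
[np.float64(0.0), np.float64(0.12), np.float64(-1.26), np.float64(-0.049), 1]
[np.float64(0.0), np.float64(0.18), np.float64(-1.26), np.float64(-0.049), 1]
[np.float64(0.0), np.float64(0.24), np.float64(-1.25), np.float64(-0.049), 1]
[np.float64(0.0), np.float64(0.3), np.float64(-1.23), np.float64(-0.049), 1]
[np.float64(0.0), np.float64(0.36), np.float64(-1.22), np.float64(-0.049), 1]
[np.float64(0.0), np.float64(0.42), np.float64(-1.2), np.float64(-0.049), 1]
[np.float64(0.0), np.float64(0.48), np.float64(-1.18), np.float64(-0.049), 1]
[np.float64(0.0), np.float64(0.54), np.float64(-1.15), np.float64(-0.049), 1]
[np.float64(0.0), np.float64(0.59), np.float64(-1.12), np.float64(-0.049), 1]
[np.float64(0.0), np.float64(0.65), np.float64(-1.09), np.float64(-0.049), 1]
[np.float64(0.0), np.float64(0.7), np.float64(-1.06), np.float
[... 559 characters left out ...]
[np.float64(0.0), np.float64(1.05), np.float64(-0.71), np.float64(-0.049), 1]
[np.float64(0.0), np.float64(1.09), np.float64(-0.66), np.float64(-0.049), 1]
[np.float64(0.0), np.float64(1.12), np.float64(-0.6), np.float64(-0.049), 1]
[np.float64(0.0), np.float64(1.15), np.float64(-0.55), np.float64(-0.049), 1]
[np.float64(0.0), np.float64(1.17), np.float64(-0.49), np.float64(-0.049), 1]
[np.float64(0.0), np.float64(1.19), np.float64(-0.43), np.float64(-0.049), 1]
[np.float64(0.0), np.float64(1.21), np.float64(-0.37), np.float64(-0.049), 1]
[np.float64(0.0), np.float64(1.23), np.float64(-0.31), np.float64(-0.049), 1]
[np.float64(0.0), np.float64(1.24), np.float64(-0.25), np.float64(-0.049), 1]
```

View pics/s7.png

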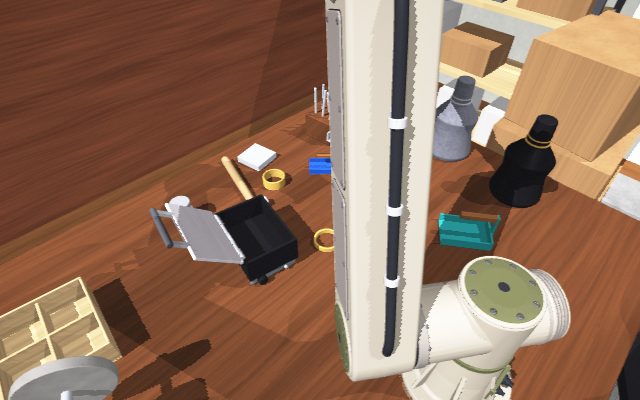

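Call:
{"name": "servo_tool", "arguments": {
  "moves": [
    [0, 0.05, -1.27, -0.049, 1],
    [0, 0.12, -1.26, -0.049, 1],
    [0, 0.18, -1.26, -0.049, 1],
    [0, 0.24, -1.25, -0.049, 1],
    [0, 0.3, -1.23, -0.049, 1],
    [0, 0.36, -1.22, -0.049, 1],
    [0, 0.42, -1.2, -0.049, 1],
    [0, 0.48, -1.18, -0.049, 1],
    [0, 0.54, -1.15, -0.049, 1],
    [0, 0.59, -1.12, -0.049, 1]
  ]
}}

```text
clock: 10.1
tcp_pos: [0.5181, -0.1353, 0.2463]
orientation: [0.608, 0.36, 0.608, -0.36]
wrist_force: [-0.3, -0.9, -4.6]
finger_gap: 0.0144
```

Call:
{"name": "servo_tool", "arguments": {
  "moves": [
    [0, 0.65, -1.09, -0.049, 1],
    [0, 0.7, -1.06, -0.049, 1],
    [0, 0.75, -1.02, -0.049, 1],
    [0, 0.8, -0.99, -0.049, 1],
    [0, 0.85, -0.95, -0.049, 1],
    [0, 0.89, -0.9, -0.049, 1],
    [0, 0.94, -0.86, -0.049, 1],
    [0, 0.98, -0.81, -0.049, 1],
    [0, 1.02, -0.76, -0.049, 1],
    [0, 1.05, -0.71, -0.049, 1]
  ]
}}

```text
clock: 11.35
tcp_pos: [0.5229, -0.0083, 0.2463]
orientation: [0.678, 0.202, 0.678, -0.202]
wrist_force: [0.6, 0.1, -3.9]
finger_gap: 0.0142
```

Call:
{"name": "servo_tool", "arguments": {
  "moves": [
    [0, 1.09, -0.66, -0.049, 1],
    [0, 1.12, -0.6, -0.049, 1],
    [0, 1.15, -0.55, -0.049, 1],
    [0, 1.17, -0.49, -0.049, 1],
    [0, 1.19, -0.43, -0.049, 1],
    [0, 1.21, -0.37, -0.049, 1],
    [0, 1.23, -0.31, -0.049, 1],
    [0, 1.24, -0.25, -0.049, 1],
    [0, 0, 0, 0, 1],
    [0, 0, 0, 0, 1]
  ]
}}

```text
clock: 12.6
tcp_pos: [0.5269, 0.0922, 0.2462]
orientation: [0.704, 0.067, 0.704, -0.068]
wrist_force: [0.1, -0.6, -3.4]
finger_gap: 0.0141
```

```bash
python3 - <<'E'
from h import *
s,R=st()
p=shot('top');q=shot('side')
cv2.imwrite('pics/t8.png',cv2.resize(p['pixels'][100:300,130:400],None,fx=2.9,fy=2.9,interpolation=2))
cv2.imwrite('pics/s8.png',cv2.resize(q['pixels'][100:300,130:400],None,fx=2.9,fy=2.9,interpolation=2))
E
```

```text
t 12.6 tcp [0.5269 0.0922 0.2462] q [ 0.023  0.231 -0.027  1.312 -0.     0.214] F [ 0.1 -0.6 -3.4] gap 0.0141
R [[-0.0, 0.19, 0.982], [-0.0, 0.982, -0.19], [-1.0, -0.0, -0.0]]
```

View pics/s8.png

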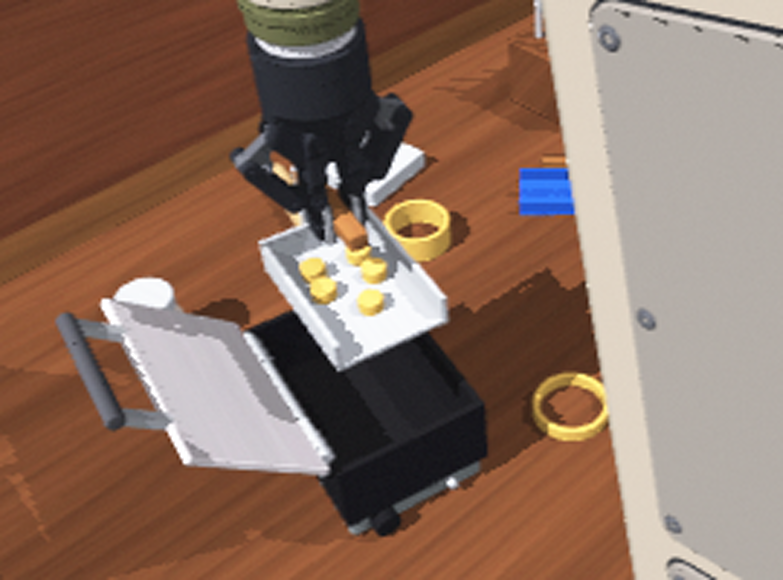

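View pics/t8.png

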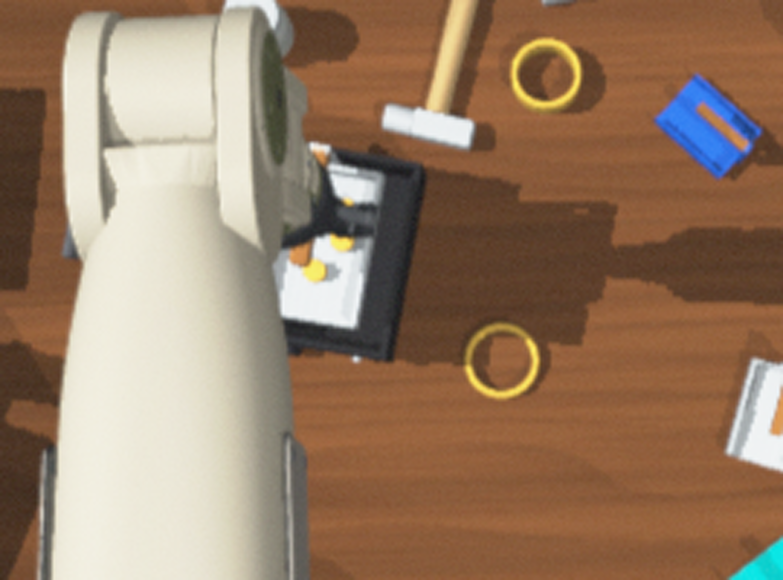

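```bash
python3 - <<'E'
from h import *
q=shot('side');p=shot('top')
c=np.array([.522,.093]);a=-.185;u=np.array([np.cos(a),np.sin(a)]);v=np.array([-u[1],u[0]])
g=np.array([.5269,.0922])
def draw(P,name):
    im=P['pixels'].copy();im=cv2.resize(im,None,fx=3,fy=3,interpolation=2)
    def poly(pts,col):
        k=((proj(P,pts)+.5)*3).round().astype(np.int32);cv2.polylines(im,[k.reshape(-1,1,2)],True,col,1)
    for X,Y,col in((.092,.066,(0,255,0)),(.086,.06,(0,255,255))):
        poly([[*(c+sx*X*u+sy*Y*v),.1] for sx,sy in((1,1),(1,-1),(-1,-1),(-1,1))],col)
    poly([[*(g+X*u+Y*v),.246+.019-.075+.004] for X,Y in((.055,.046),(.055,-.046),(-.075,-.046),(-.075,.046))],(0,0,255))
    cv2.imwrite('pics/'+name,im[300:900,480:1180] if P is q else im[300:900,400:1000])
draw(q,'s9.png');draw(p,'t9.png')
E
```

```text
(no output)
```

View pics/s9.png

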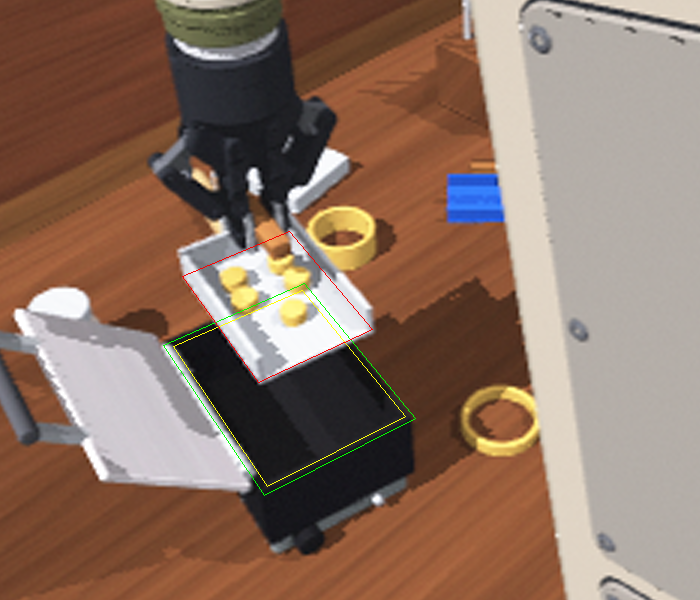

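View pics/t9.png

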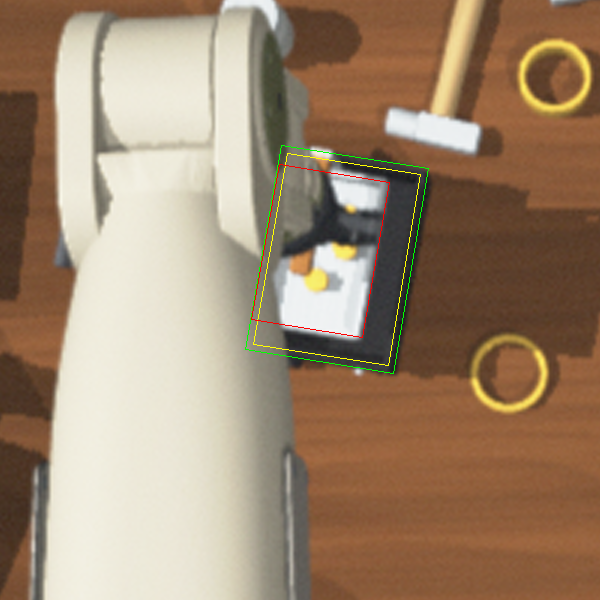

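Call:
{"name": "servo_tool", "arguments": {
  "moves": [
    [1, 0, 0, 0, 1],
    [1.5, 0, 0, 0, 1],
    [1.5, 0, 0, 0, 1],
    [1.5, 0, 0, 0, 1],
    [1.5, 0, 0, 0, 1],
    [1.5, 0, 0, 0, 1],
    [1.5, 0, 0, 0, 1],
    [1, 0, 0, 0, 1],
    [0.5, 0, 0, 0, 1],
    [0, 0, 0, 0, 1]
  ]
}}

```text
clock: 14.05
tcp_pos: [0.5269, 0.0923, 0.1311]
orientation: [0.704, 0.067, 0.704, -0.067]
wrist_force: [0.7, 0.6, -4.1]
finger_gap: 0.0142
```

Call:
{"name": "servo_tool", "arguments": {
  "moves": [
    [0, 0, -0.4, 0, 1],
    [0, 0, -0.4, 0, 1],
    [0, 0, -0.4, 0, 1],
    [0, 0, -0.3, 0, 1],
    [-0.3, 0, -0.4, 0, 1],
    [-0.4, 0, -0.5, 0, 1],
    [-0.4, 0, -0.5, 0, 1],
    [-0.4, 0, -0.6, 0, 1],
    [-0.4, 0, -0.6, 0, 1],
    [0, 0, 0, 0, 1]
  ],
  "grip_force": 25
}}

```text
clock: 15.3
tcp_pos: [0.4931, 0.0993, 0.1537]
orientation: [0.709, 0.068, 0.699, -0.068]
wrist_force: [10.9, -3.4, 1.6]
finger_gap: 0.0143
```

```bash
python3 - <<'E'
from h import *
s,R=st()
q=shot('side')
cv2.imwrite('pics/s10.png',cv2.resize(q['pixels'][100:300,130:400],None,fx=2.9,fy=2.9,interpolation=2))
E
```

```text
t 15.3 tcp [0.4931 0.0993 0.1537] q [ 0.04   0.202 -0.296  1.058 -0.002  0.232] F [10.9 -3.4  1.6] gap 0.0143
R [[0.014, 0.191, 0.981], [-0.001, 0.982, -0.191], [-1.0, 0.001, 0.014]]
```

View pics/s10.png

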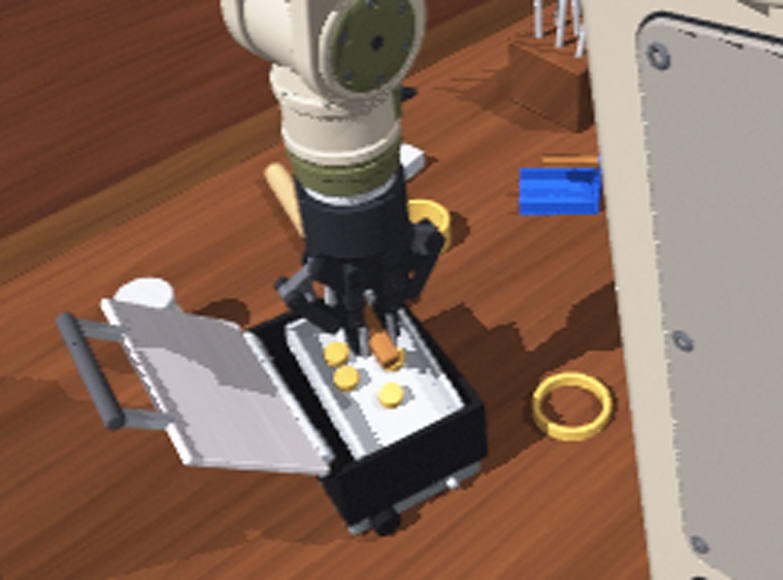

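Call:
{"name": "servo_tool", "arguments": {
  "moves": [
    [-0.2, 0, -0.5, 0, 1],
    [-0.2, 0, -0.6, 0, 1],
    [-0.2, 0, -0.6, 0, 1],
    [-0.2, 0, -0.6, 0, 1],
    [-0.1, 0, -0.6, 0, 1],
    [-0.1, 0, -0.6, 0, 1],
    [-0.1, 0, -0.6, 0, 1],
    [0, 0, -0.6, 0, 1],
    [0, 0, -0.4, 0, 1],
    [0, 0, 0, 0, 1]
  ]
}}

```text
clock: 16.6
tcp_pos: [0.442, 0.1097, 0.1646]
orientation: [0.708, 0.068, 0.699, -0.067]
wrist_force: [7.4, -1.3, 3.8]
finger_gap: 0.0142
```

```bash
python3 - <<'E'
from h import *
s,R=st()
q=shot('side')
cv2.imwrite('pics/s11.png',cv2.resize(q['pixels'][100:300,130:400],None,fx=2.9,fy=2.9,interpolation=2))
E
```

```text
t 16.6 tcp [0.442  0.1097 0.1646] q [ 6.700e-02  1.070e-01 -3.830e-01  1.069e+00 -1.000e-03  2.580e-01] F [ 7.4 -1.3  3.8] gap 0.0142
R [[0.013, 0.19, 0.982], [-0.0, 0.982, -0.19], [-1.0, 0.002, 0.012]]
```

View pics/s11.png

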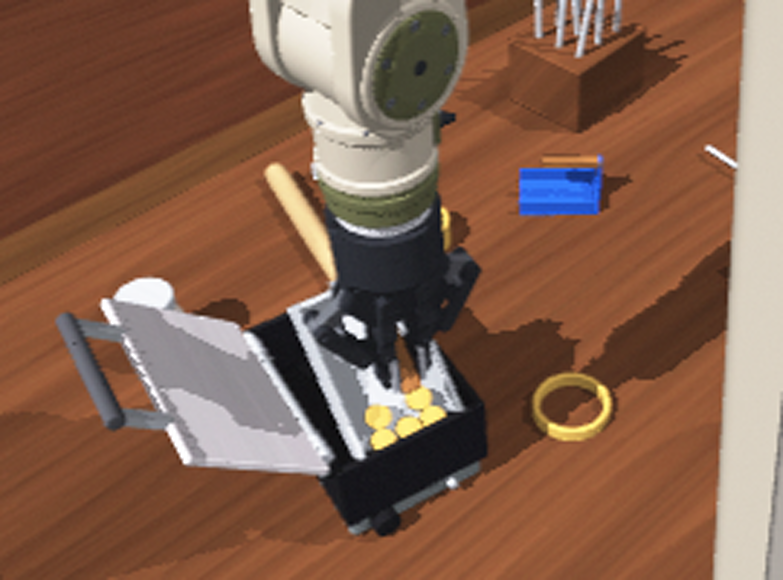

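Call:
{"name": "servo_tool", "arguments": {
  "moves": [
    [0, 0, -0.3, 0, 1],
    [0, 0, -0.3, 0, 1],
    [0, 0, 0, 0, 1],
    [0, 0, 0, 0, 1],
    [0, 0, 0, 0, 1],
    [0, 0, 0, 0, 1],
    [0, 0, 0, 0, 1],
    [0, 0, 0, 0, 1],
    [0, 0, 0, 0, 1],
    [0, 0, 0, 0, 1]
  ]
}}

```text
clock: 17.9
tcp_pos: [0.4364, 0.1107, 0.1644]
orientation: [0.708, 0.068, 0.699, -0.067]
wrist_force: [7.5, -1.6, 2.5]
finger_gap: 0.0141
```

Call:
{"name": "servo_tool", "arguments": {
  "moves": [
    [0, 0, 0, 0, 1],
    [0, 0, 0, 0, 1],
    [0, 0, 0.5, 0, 1],
    [0, 0, 0.7, 0, 1],
    [0, 0, 0.8, 0, 1],
    [0, 0, 0.8, 0, 1],
    [0, 0, 0.8, 0, 1],
    [0, 0, 0.8, 0, 1],
    [0, 0, 0, 0, 1],
    [0, 0, 0, 0, 1]
  ],
  "grip_force": 110
}}

```text
clock: 19.15
tcp_pos: [0.4737, 0.1025, 0.1612]
orientation: [0.704, 0.067, 0.704, -0.067]
wrist_force: [0.0, -0.2, -2.4]
finger_gap: 0.0139
```

```bash
python3 - <<'E'
from h import *
s,R=st()
q=shot('side');p=shot('top')
cv2.imwrite('pics/s12.png',cv2.resize(q['pixels'][100:300,130:400],None,fx=2.9,fy=2.9,interpolation=2))
cv2.imwrite('pics/t12.png',cv2.resize(p['pixels'][100:300,130:400],None,fx=2.9,fy=2.9,interpolation=2))
E
```

```text
t 19.15 tcp [0.4737 0.1025 0.1612] q [ 0.047  0.175 -0.311  1.086 -0.     0.238] F [ 0.  -0.2 -2.4] gap 0.0139
R [[-0.001, 0.19, 0.982], [-0.0, 0.982, -0.19], [-1.0, -0.0, -0.001]]
```

View pics/s12.png

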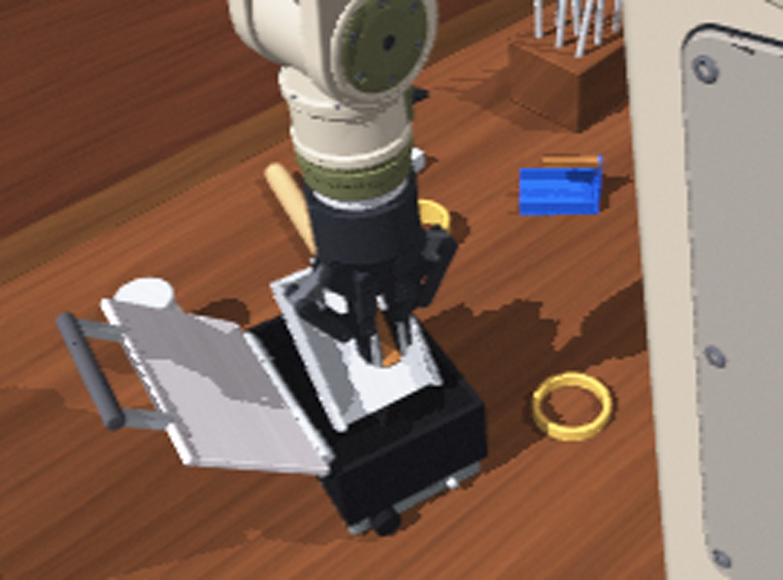

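View pics/t12.png

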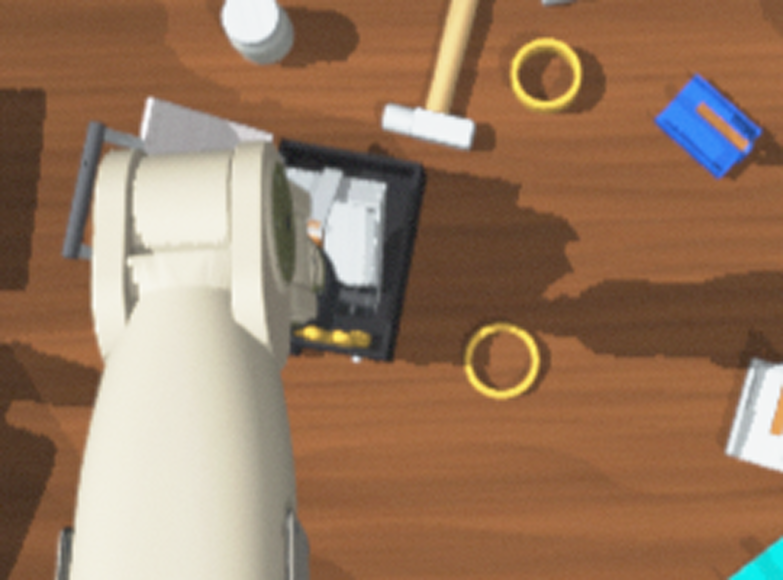

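Call:
{"name": "servo_tool", "arguments": {
  "moves": [
    [-0.5, 0, 0, 0, 1],
    [-1.5, 0, 0, 0, 1],
    [-1.5, 0, 0, 0, 1],
    [-1.5, 0, 0, 0, 1],
    [-1.5, 0, 0, 0, 1],
    [-1.5, 0, 0, 0, 1],
    [-1.5, 0, 0, 0, 1],
    [-1.5, 0, 0, 0, 1],
    [-1, 0, 0, 0, 1],
    [0, 0, 0, 0, 1]
  ]
}}

```text
clock: 20.5
tcp_pos: [0.4744, 0.1025, 0.2821]
orientation: [0.704, 0.067, 0.703, -0.067]
wrist_force: [-1.3, 0.4, -2.4]
finger_gap: 0.0137
```

```bash
python3 - <<'E'
from h import *
s,R=st()
q=shot('side');p=shot('top')
cv2.imwrite('pics/s13.png',cv2.resize(q['pixels'][60:260,130:400],None,fx=2.9,fy=2.9,interpolation=2))
cv2.imwrite('pics/t13.png',cv2.resize(p['pixels'][100:300,130:400],None,fx=2.9,fy=2.9,interpolation=2))
import sys
np.set_printoptions(suppress=True)
plan([.513,-.165,s['tcp_pos'][2]-.03],.01,28,1)
E
```

```text
t 20.5 tcp [0.4744 0.1025 0.2821] q [ 0.047  0.127 -0.068  1.374 -0.     0.238] F [-1.3  0.4 -2.4] gap 0.0137
R [[0.001, 0.19, 0.982], [-0.0, 0.982, -0.19], [-1.0, 0.0, 0.001]]
[np.float64(0.1), np.float64(-0.91), np.float64(0.32), np.float64(0.049), 1]
[np.float64(0.1), np.float64(-0.89), np.float64(0.36), np.float64(0.049), 1]
[np.float64(0.1), np.float64(-0.88), np.float64(0.41), np.float64(0.049), 1]
[np.float64(0.1), np.float64(-0.86), np.float64(0.45), np.float64(0.049), 1]
[np.float64(0.1), np.float64(-0.83), np.float64(0.49), np.float64(0.049), 1]
[np.float64(0.1), np.float64(-0.81), np.float64(0.53), np.float64(0.049), 1]
[np.float64(0.1), np.float64(-0.78), np.float64(0.57), np.float64(0.049), 1]
[np.float64(0.1), np.float64(-0.75), np.float64(0.61), np.float64(0.049), 1]
[np.float64(0.1), np.float64(-0.72), np.float64(0.64), np.float64(0.049), 1]
[np.float64(0.1), np.float64(-0.69), np.float64(0.68), np.float64(0.049), 1]
[np.float64(0.1), np.float64(-0.65), np.float64(0.71), np.float64(0.049), 1]
[np.float64(0.1), np.float64(-0.62), np.float64(0.74), np.float64(0.049), 1]
[... 527 characters left out ...]
0.049), 1]
[np.float64(0.1), np.float64(-0.29), np.float64(0.92), np.float64(0.049), 1]
[np.float64(0.1), np.float64(-0.24), np.float64(0.93), np.float64(0.049), 1]
[np.float64(0.1), np.float64(-0.2), np.float64(0.95), np.float64(0.049), 1]
[np.float64(0.1), np.float64(-0.15), np.float64(0.95), np.float64(0.049), 1]
[np.float64(0.1), np.float64(-0.11), np.float64(0.96), np.float64(0.049), 1]
[np.float64(0.1), np.float64(-0.06), np.float64(0.96), np.float64(0.049), 1]
[np.float64(0.1), np.float64(-0.01), np.float64(0.97), np.float64(0.049), 1]
[np.float64(0.1), np.float64(0.04), np.float64(0.96), np.float64(0.049), 1]
[np.float64(0.1), np.float64(0.08), np.float64(0.96), np.float64(0.049), 1]
```

View pics/s13.png

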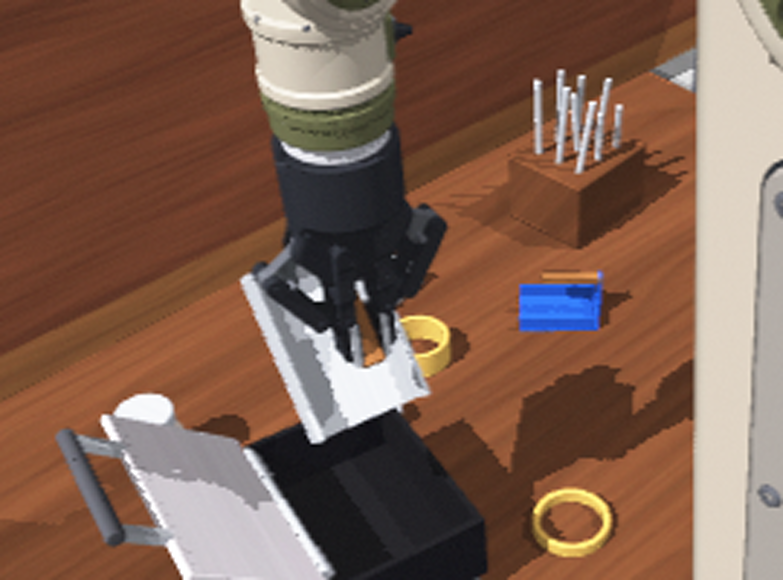

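View pics/t13.png

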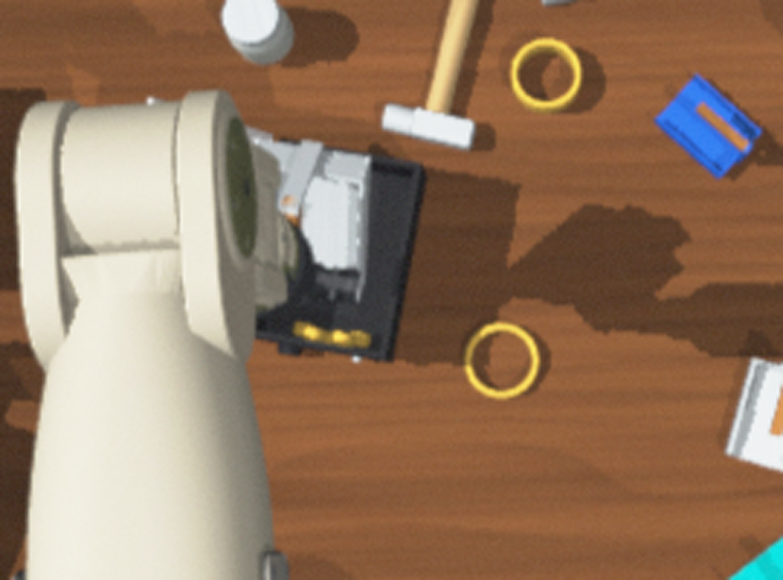

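Call:
{"name": "servo_tool", "arguments": {
  "moves": [
    [0, -0.91, 0.32, 0.049, 1],
    [0, -0.89, 0.36, 0.049, 1],
    [0, -0.88, 0.4, 0.049, 1],
    [0, -0.86, 0.45, 0.049, 1],
    [0, -0.83, 0.5, 0.049, 1],
    [0, -0.81, 0.53, 0.049, 1],
    [0, -0.78, 0.57, 0.049, 1],
    [0, -0.75, 0.6, 0.049, 1],
    [0, -0.72, 0.64, 0.049, 1],
    [0, -0.69, 0.68, 0.049, 1]
  ]
}}

```text
clock: 21.85
tcp_pos: [0.488, 0.0063, 0.2813]
orientation: [0.666, 0.237, 0.666, -0.237]
wrist_force: [0.2, 0.4, -2.4]
finger_gap: 0.014
```

Call:
{"name": "servo_tool", "arguments": {
  "moves": [
    [0, -0.65, 0.71, 0.049, 1],
    [0, -0.62, 0.74, 0.049, 1],
    [0, -0.58, 0.77, 0.049, 1],
    [0, -0.54, 0.8, 0.049, 1],
    [0, -0.5, 0.82, 0.049, 1],
    [0, -0.46, 0.85, 0.049, 1],
    [0, -0.42, 0.87, 0.049, 1],
    [0, -0.38, 0.89, 0.049, 1],
    [0, -0.33, 0.91, 0.049, 1],
    [0, -0.29, 0.92, 0.049, 1]
  ]
}}

```text
clock: 23.1
tcp_pos: [0.5021, -0.0892, 0.2813]
orientation: [0.589, 0.392, 0.589, -0.392]
wrist_force: [-0.1, 0.1, -2.8]
finger_gap: 0.0139
```

```bash
python3 - <<'E'
from h import *
s,R=st()
q=shot('side');p=shot('top')
cv2.imwrite('pics/s14.png',q['pixels'])
cv2.imwrite('pics/t14.png',cv2.resize(p['pixels'][130:230,150:290],None,fx=5.5,fy=5.5,interpolation=2))
print([(np.round(d['location'],1).tolist(),round(d['conf'],2)) for d in models.pinpoint('blank0_center',p)])
E
```

```text
t 23.1 tcp [ 0.5021 -0.0892  0.2813] q [-0.333  0.176 -0.011  1.383 -0.     0.841] F [-0.1  0.1 -2.8] gap 0.0139
R [[0.0, 0.922, 0.386], [-0.0, 0.386, -0.922], [-1.0, 0.0, 0.0]]
[([247.3, 188.8], 0.59), ([249.0, 215.3], 0.46)]
```

View pics/t14.png

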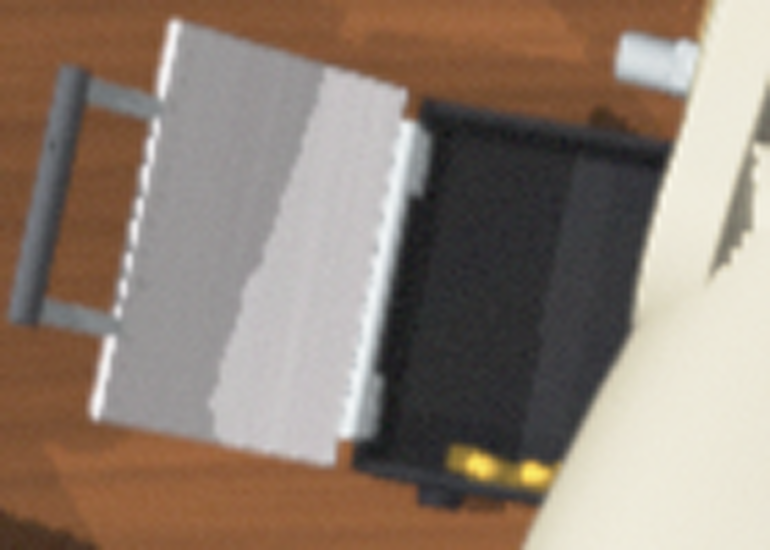

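View pics/s14.png

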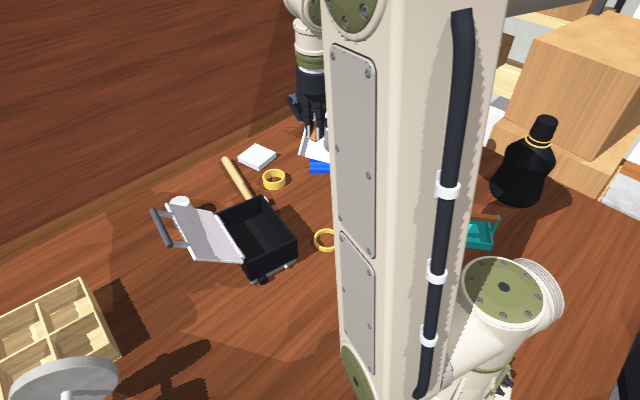

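Call:
{"name": "servo_tool", "arguments": {
  "moves": [
    [0.4, -0.24, 0.93, 0.049, 1],
    [0.4, -0.2, 0.95, 0.049, 1],
    [0.4, -0.15, 0.95, 0.049, 1],
    [0.4, -0.1, 0.96, 0.049, 1],
    [0.4, -0.06, 0.96, 0.049, 1],
    [0.4, 0, 0.97, 0.049, 1],
    [0.4, 0.04, 0.96, 0.049, 1],
    [0.2, 0.08, 0.96, 0.049, 1],
    [0, 0, 0, 0, 1],
    [0, 0, 0, 0, 1]
  ]
}}

```text
clock: 24.5
tcp_pos: [0.5132, -0.1648, 0.2514]
orientation: [0.502, 0.498, 0.502, -0.498]
wrist_force: [-0.1, -0.3, -2.2]
finger_gap: 0.0139
```

```bash
python3 - <<'E'
from h import *
s,R=st()
q=shot('side');p=shot('top')
cv2.imwrite('pics/t15.png',cv2.resize(p['pixels'][100:300,150:420],None,fx=2.9,fy=2.9,interpolation=2))
a=cv2.resize(p['pixels'][195:230,205:275],None,fx=10,fy=10,interpolation=2);cv2.imwrite('pics/t16.png',np.clip(a*1.5,0,255).astype(np.uint8))
cv2.imwrite('pics/s15.png',cv2.resize(q['pixels'][70:240,250:420],None,fx=3.5,fy=3.5,interpolation=2))
E
```

```text
t 24.5 tcp [ 0.5132 -0.1648  0.2514] q [-0.46   0.238 -0.006  1.327  0.     1.103] F [-0.1 -0.3 -2.2] gap 0.0139
R [[0.0, 1.0, 0.008], [0.0, 0.008, -1.0], [-1.0, 0.0, -0.0]]
```

View pics/t15.png

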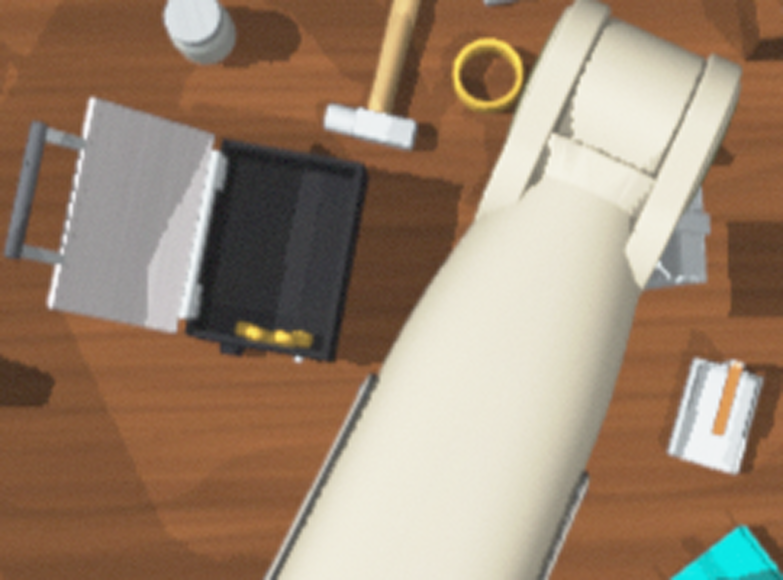

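View pics/t16.png

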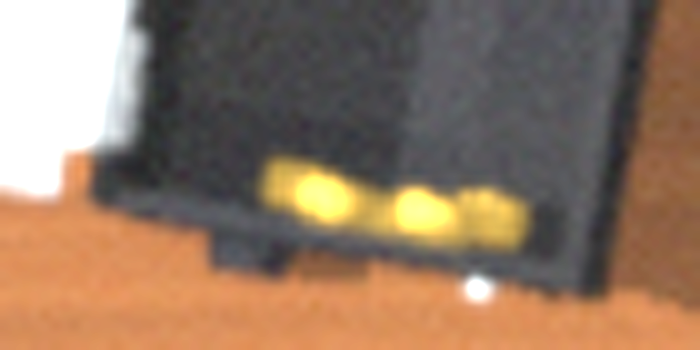

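View pics/s15.png

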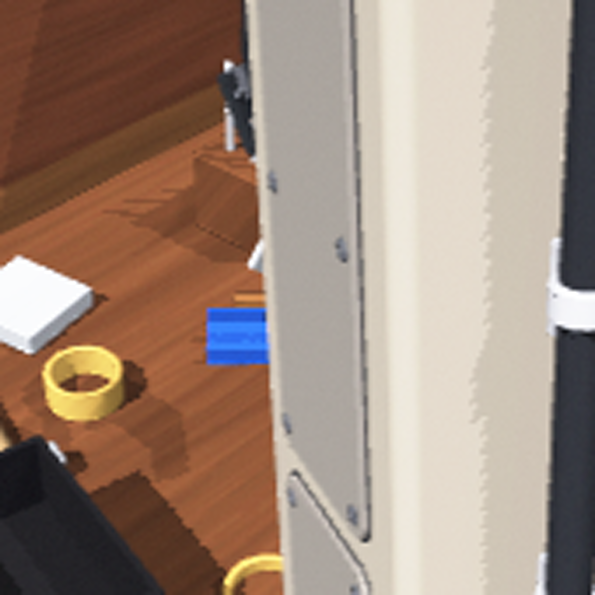

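Call:
{"name": "servo_tool", "arguments": {
  "moves": [
    [1, 0, 0, 0, 1],
    [2, 0, 0, 0, 1],
    [2, 0, 0, 0, 1],
    [2, 0, 0, 0, 1],
    [2, 0, 0, 0, 1],
    [2, 0, 0, 0, 1],
    [2, 0, 0, 0, 1],
    [1, 0, 0, 0, 1],
    [0.5, 0, 0, 0, 1],
    [0, 0, 0, 0, 1]
  ]
}}

```text
clock: 25.85
tcp_pos: [0.5133, -0.1648, 0.1064]
orientation: [0.502, 0.498, 0.502, -0.498]
wrist_force: [-0.0, 0.1, -2.1]
finger_gap: 0.0136
```

Call:
{"name": "servo_tool", "arguments": {
  "moves": [
    [0.3, 0, 0, 0, 1],
    [0.3, 0, 0, 0, 1],
    [0.3, 0, 0, 0, 1],
    [0.3, 0, 0, 0, 1],
    [0.2, 0, 0, 0, 1],
    [0.2, 0, 0, 0, 1],
    [0.2, 0, 0, 0, 1],
    [0.2, 0, 0, 0, 1],
    [0, 0, 0, 0, 1],
    [0, 0, 0, 0, 1]
  ],
  "grip_force": 20
}}

```text
clock: 27.1
tcp_pos: [0.5133, -0.1648, 0.0863]
orientation: [0.502, 0.498, 0.502, -0.498]
wrist_force: [-0.3, -0.1, -2.1]
finger_gap: 0.0136
```

Call:
{"name": "servo_tool", "arguments": {
  "moves": [
    [0.2, 0, 0, 0, 1],
    [0.2, 0, 0, 0, 1],
    [0.2, 0, 0, 0, 1],
    [0.2, 0, 0, 0, 1],
    [0.2, 0, 0, 0, 1],
    [0, 0, 0, 0, 1],
    [0, 0, 0, 0, 1],
    [0, 0, 0, 0, 1],
    [0, 0, 0, 0, 1],
    [0, 0, 0, 0, 1]
  ]
}}

```text
clock: 28.35
tcp_pos: [0.5138, -0.1647, 0.0805]
orientation: [0.503, 0.498, 0.501, -0.497]
wrist_force: [-7.8, 4.6, 28.3]
finger_gap: 0.0138
```

Call:
{"name": "servo_tool", "arguments": {
  "moves": [
    [0, 0, 0.5, 0, 1],
    [0, 0, 0.5, 0, 1],
    [0, 0, 0.5, 0, 1],
    [0.1, 0, 0.5, 0, 1],
    [0.1, 0, 0.5, 0, 1],
    [0.1, 0, 0.5, 0, 1],
    [0.1, 0, 0, 0, 1],
    [0, 0, 0, 0, 1],
    [0, 0, 0, 0, 1],
    [0, 0, 0, 0, 1]
  ]
}}

```text
clock: 29.6
tcp_pos: [0.5159, -0.1966, 0.0795]
orientation: [0.505, 0.499, 0.499, -0.498]
wrist_force: [-9.6, 3.5, 40.4]
finger_gap: 0.0138
```

```bash
python3 - <<'E'
from h import *
s,R=st()
q=shot('side');p=shot('top')
cv2.imwrite('pics/t17.png',cv2.resize(p['pixels'][100:300,250:450],None,fx=2.9,fy=2.9,interpolation=2))
cv2.imwrite('pics/s17.png',cv2.resize(q['pixels'][70:240,250:420],None,fx=3.5,fy=3.5,interpolation=2))
E
```

```text
t 29.6 tcp [ 0.5159 -0.1966  0.0795] q [-5.090e-01  3.550e-01 -2.830e-01  9.240e-01 -1.000e-03  1.055e+00] F [-9.6  3.5 40.4] gap 0.0138
R [[0.008, 1.0, 0.007], [-0.005, 0.007, -1.0], [-1.0, 0.008, 0.005]]
```

View pics/t17.png

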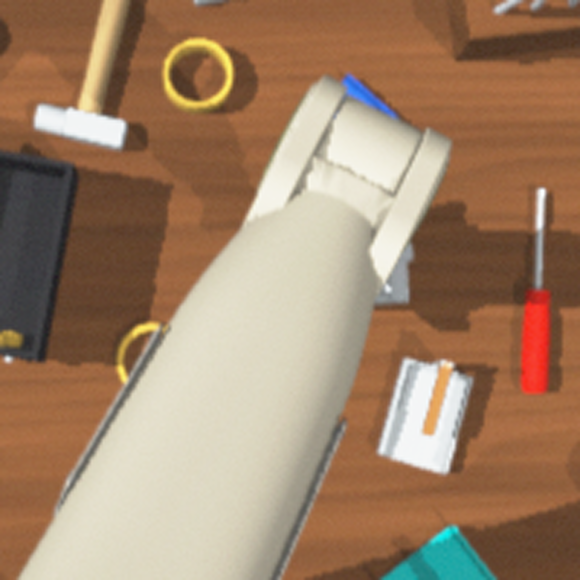

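View pics/s17.png

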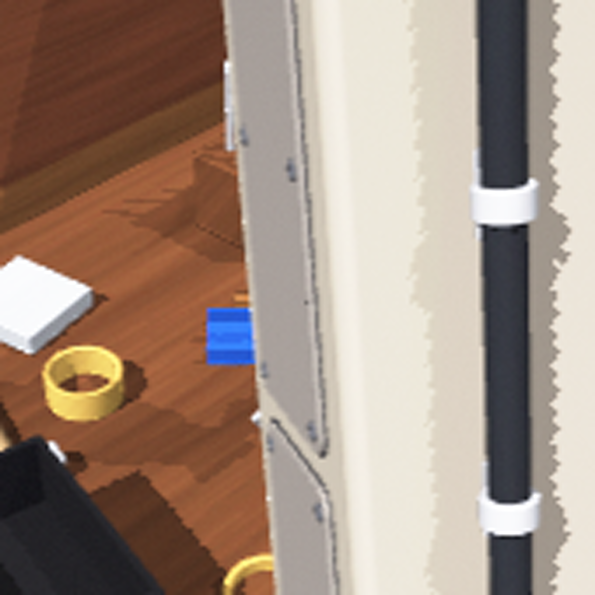

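Call:
{"name": "servo_tool", "arguments": {
  "moves": [
    [-0.3, 0, 0, 0, 1],
    [-0.3, 0, 0, 0, 1],
    [0, 0, 0, 0, 0.72],
    [0, 0, 0, 0, 0.7],
    [0, 0, 0, 0, 0.69],
    [0, 0, 0, 0, 0.68],
    [0, 0, 0, 0, 0.67],
    [0, 0, 0, 0, 0.66],
    [0, 0, 0, 0, 0.65],
    [0, 0, 0, 0, 0.65]
  ]
}}

```text
clock: 30.95
tcp_pos: [0.5147, -0.1956, 0.0797]
orientation: [0.503, 0.498, 0.501, -0.498]
wrist_force: [-0.9, -0.3, 9.4]
finger_gap: 0.015
```

Call:
{"name": "servo_tool", "arguments": {
  "moves": [
    [0, 0, 0, 0, 0.645],
    [0, 0, 0, 0, 0.64],
    [0, 0, 0, 0, 0.635],
    [0, 0, 0, 0, 0.63],
    [0, 0, 0, 0, 0.625],
    [0, 0, 0, 0, 0.62],
    [0, 0, 0, 0, 0.615],
    [0, 0, 0, 0, 0.61],
    [0, 0, 0, 0, 0.605],
    [0, 0, 0, 0, 0.6]
  ]
}}

```text
clock: 32.2
tcp_pos: [0.5135, -0.1948, 0.0783]
orientation: [0.502, 0.498, 0.502, -0.498]
wrist_force: [-0.5, -1.0, -0.2]
finger_gap: 0.0172
```

```bash
python3 - <<'E'
from h import *
s,R=st()
p=shot('top')
cv2.imwrite('pics/t18.png',cv2.resize(p['pixels'][100:300,250:450],None,fx=2.9,fy=2.9,interpolation=2))
E
```

```text
t 32.2 tcp [ 0.5135 -0.1948  0.0783] q [-0.509  0.358 -0.282  0.931 -0.     1.054] F [-0.5 -1.  -0.2] gap 0.0172
R [[-0.0, 1.0, 0.008], [-0.0, 0.008, -1.0], [-1.0, -0.0, 0.0]]
```

View pics/t18.png

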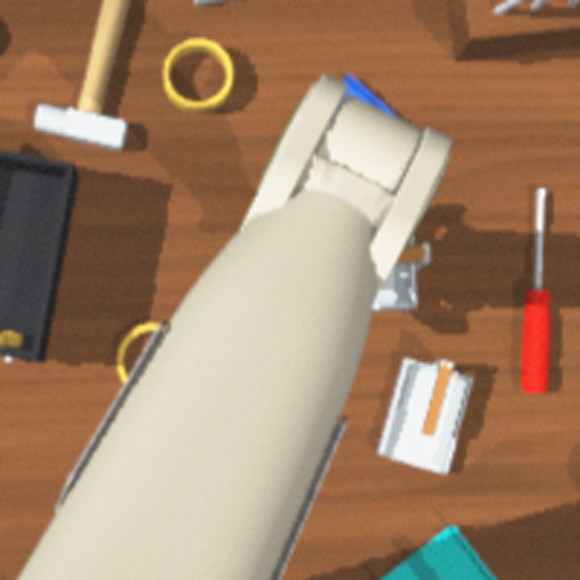

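Call:
{"name": "servo_tool", "arguments": {
  "moves": [
    [0, 0, 0, 0, 0.5],
    [0, 0, 0, 0, 0.2],
    [0, 0, 0, 0, -0.2],
    [0, 0, 0, 0, -0.5],
    [-1, 0, 0, 0, -0.5],
    [-2, 0, 0, 0, -0.5],
    [-3.5, 0, 0, 0, -0.5],
    [-4, 0, 0, 0, -0.5],
    [-4, 0, 0, 0, -0.5],
    [-4, 0, 0, 0, -0.5]
  ]
}}

```text
clock: 33.5
tcp_pos: [0.5134, -0.1948, 0.2655]
orientation: [0.502, 0.498, 0.502, -0.498]
wrist_force: [0.9, -0.1, 0.7]
finger_gap: 0.0643
```

```bash
python3 - <<'E'
from h import *
s,R=st()
plan([.5615,.2855,.32],1.386,20,.3)
p=shot('top')
for d in models.pinpoint('lid_bar',p): print(d['conf'],at_z(p,d['location'],.217))
cv2.imwrite('pics/t19.png',cv2.resize(p['pixels'][100:300,250:450],None,fx=2.9,fy=2.9,interpolation=2))
E
```

```text
t 33.5 tcp [ 0.5134 -0.1948  0.2655] q [-0.509  0.254  0.05   1.365 -0.     1.054] F [ 0.9 -0.1  0.7] gap 0.0643
R [[0.001, 1.0, 0.008], [-0.001, 0.008, -1.0], [-1.0, 0.001, 0.001]]
[np.float64(-0.27), np.float64(0.26), np.float64(-2.4), np.float64(-0.069), 0.3]
[np.float64(-0.27), np.float64(0.42), np.float64(-2.38), np.float64(-0.069), 0.3]
[np.float64(-0.27), np.float64(0.59), np.float64(-2.34), np.float64(-0.069), 0.3]
[np.float64(-0.27), np.float64(0.75), np.float64(-2.29), np.float64(-0.069), 0.3]
[np.float64(-0.27), np.float64(0.9), np.float64(-2.24), np.float64(-0.069), 0.3]
[np.float64(-0.27), np.float64(1.05), np.float64(-2.17), np.float64(-0.069), 0.3]
[np.float64(-0.27), np.float64(1.2), np.float64(-2.09), np.float64(-0.069), 0.3]
[np.float64(-0.27), np.float64(1.34), np.float64(-2.01), np.float64(-0.069), 0.3]
[np.float64(-0.27), np.float64(1.48), np.float64(-1.91), np.float64(-0.069), 0.3]
[np.float64(-0.27), np.float64(1.61), np.float64(-1.8), np.float64(-0.069), 0.3]
[np.float64(-0.27), np.float64(1.73), np.float64(-1.69), np.float64(-0.069), 0.3]
[np.float64(-0.27), np.float64(1.84), np.float64(-1.56), np.float64(-0.069), 0.3]
[np.float64(-0.27), np.float64(1.94), np.float64(-1.43), np.float64(-0.069), 0.3]
[np.float64(-0.27), np.float64(2.04), np.float64(-1.3), np.float64(-0.069), 0.3]
[np.float64(-0.27), np.float64(2.12), np.float64(-1.15), np.float64(-0.069), 0.3]
[np.float64(-0.27), np.float64(2.19), np.float64(-1.0), np.float64(-0.069), 0.3]
[np.float64(-0.27), np.float64(2.26), np.float64(-0.85), np.float64(-0.069), 0.3]
[np.float64(-0.27), np.float64(2.31), np.float64(-0.69), np.float64(-0.069), 0.3]
[np.float64(-0.27), np.float64(2.35), np.float64(-0.53), np.float64(-0.069), 0.3]
[np.float64(-0.27), np.float64(2.38), np.float64(-0.37), np.float64(-0.069), 0.3]
0.94 [0.56140299 0.29071801 0.217     ]
```

View pics/t19.png

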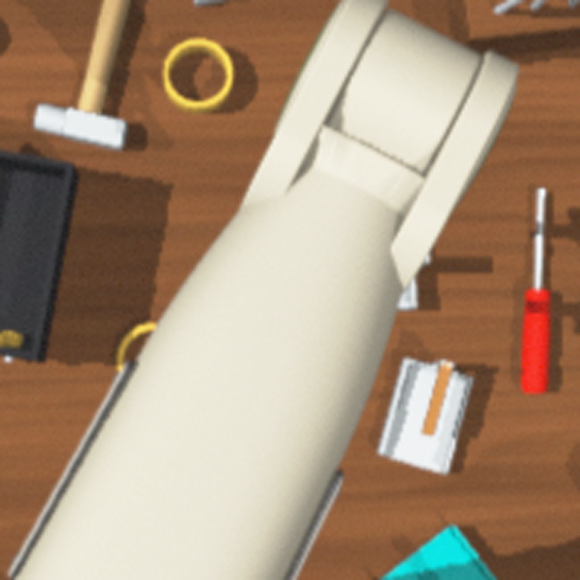

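Call:
{"name": "servo_tool", "arguments": {
  "moves": [
    [-0.3, 0.26, -2.4, -0.069, 0],
    [-0.3, 0.42, -2.38, -0.069, 0],
    [-0.3, 0.6, -2.34, -0.069, 0],
    [-0.3, 0.75, -2.3, -0.069, 0],
    [-0.3, 0.9, -2.24, -0.069, 0],
    [-0.3, 1.05, -2.17, -0.069, 0.1],
    [-0.3, 1.2, -2.1, -0.069, 0.2],
    [-0.3, 1.34, -2, -0.069, 0.3],
    [-0.3, 1.48, -1.9, -0.069, 0.3],
    [-0.3, 1.6, -1.8, -0.069, 0.3]
  ]
}}

```text
clock: 34.85
tcp_pos: [0.5372, 0.0461, 0.2933]
orientation: [0.641, 0.298, 0.641, -0.298]
wrist_force: [-1.0, 0.0, -0.3]
finger_gap: 0.03
```

Call:
{"name": "servo_tool", "arguments": {
  "moves": [
    [-0.3, 1.73, -1.7, -0.069, 0.3],
    [-0.3, 1.84, -1.56, -0.069, 0.3],
    [-0.3, 1.95, -1.43, -0.069, 0.3],
    [-0.3, 2.04, -1.3, -0.069, 0.3],
    [-0.3, 2.12, -1.15, -0.069, 0.3],
    [-0.3, 2.2, -1, -0.069, 0.3],
    [-0.3, 2.26, -0.85, -0.069, 0.3],
    [-0.3, 2.3, -0.7, -0.069, 0.3],
    [-0.3, 2.35, -0.53, -0.069, 0.3],
    [-0.3, 2.38, -0.37, -0.069, 0.3]
  ]
}}

```text
clock: 36.1
tcp_pos: [0.5611, 0.2862, 0.3232]
orientation: [0.704, 0.064, 0.704, -0.064]
wrist_force: [-0.1, -0.3, -0.0]
finger_gap: 0.0298
```

```bash
python3 - <<'E'
from h import *
s,R=st()
q=shot('side');p=shot('top')
cv2.imwrite('pics/t20.png',cv2.resize(p['pixels'][100:300,130:410],None,fx=2.8,fy=2.8,interpolation=2))
cv2.imwrite('pics/s20.png',q['pixels'])
# triangulate bar with side+top earlier
b=models.pinpoint('lid_bar',q);print([(d['location'],d['conf']) for d in b])
print(proj(q,[[.5615,.2855,.217],[.5614,.2907,.217]]))
b=models.pinpoint('tray_grip',q);print([(d['location'],d['conf']) for d in b])
b=models.pinpoint('tray_grip',p);print([(d['location'],d['conf'],at_z(p,d['location'],.075).round(3)) for d in b])
E
```

```text
t 36.1 tcp [0.5611 0.2862 0.3232] q [ 0.344  0.43   0.439  1.58  -0.     0.525] F [-0.1 -0.3 -0. ] gap 0.0298
R [[-0.0, 0.18, 0.984], [-0.0, 0.984, -0.18], [-1.0, -0.0, -0.0]]
[([159.5, 224.6], 0.69)]
[[159.94065462 227.78782416]
 [157.57956761 229.18845064]]
[([475.7, 216.3], 0.82)]
[([399.7, 238.7], 0.95, array([ 0.371, -0.315,  0.075])), ([414.5, 318.1], 0.65, array([ 0.161, -0.346,  0.075])), ([377.0, 141.8], 0.65, array([ 0.637, -0.264,  0.075])), ([375.9, 186.0], 0.56, array([ 0.515, -0.257,  0.075]))]
```

View pics/t20.png

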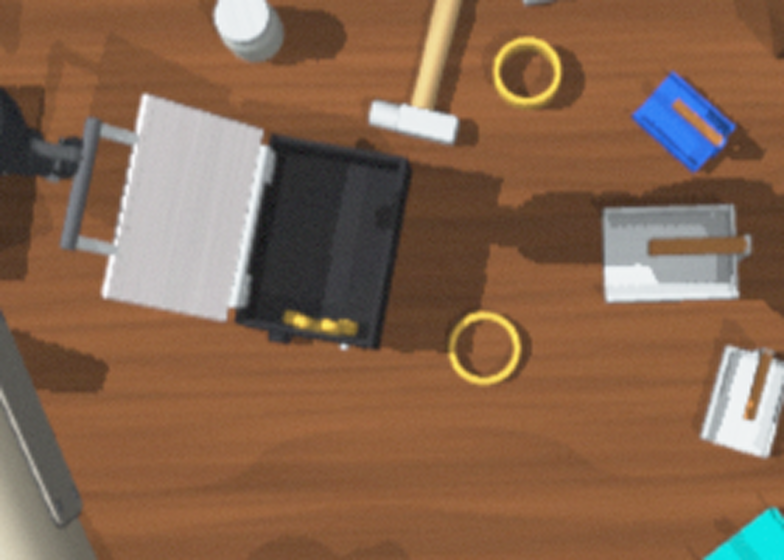

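View pics/s20.png

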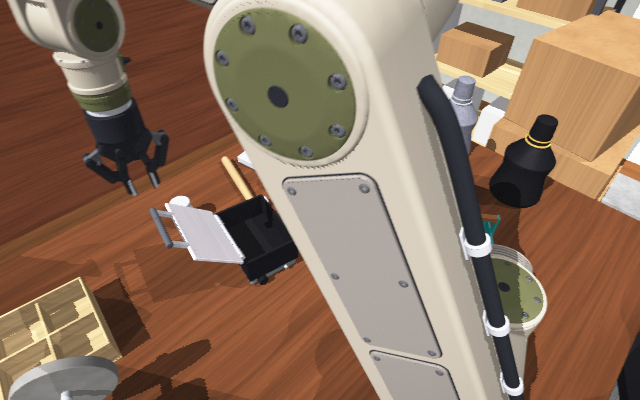

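```bash
python3 - <<'E'
from h import *
q=shot('side');p=shot('top')
from scipy.optimize import least_squares
a=-.185;u=np.array([np.cos(a),np.sin(a),0]);
c=np.array([.5615,.2855,.217])
for P,x0,y0,n in((q,130,190,'s21.png'),(p,140,120,'t21.png')):
    im=cv2.resize(P['pixels'][y0:y0+90,x0:x0+90],None,fx=6.5,fy=6.5,interpolation=2)
    e=(proj(P,[c+.058*u,c-.058*u])+.5-[x0,y0])*6.5
    cv2.line(im,*[tuple(int(v) for v in r) for r in e],(0,0,255),1)
    h=np.array([.522,.093,.106])+.071*np.array([-u[1],u[0],0])
    e=(proj(P,[h+.092*u,h-.092*u])+.5-[x0,y0])*6.5
    cv2.line(im,*[tuple(int(v) for v in r) for r in e],(0,255,0),1)
    cv2.imwrite('pics/'+n,im)
E
```

View pics/s21.png

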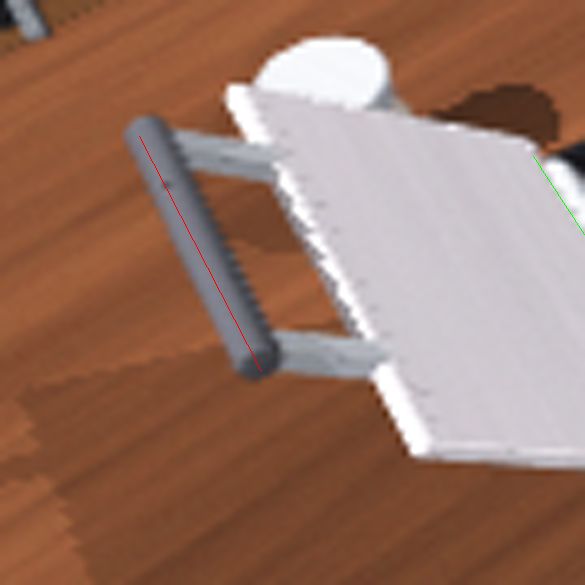

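View pics/t21.png

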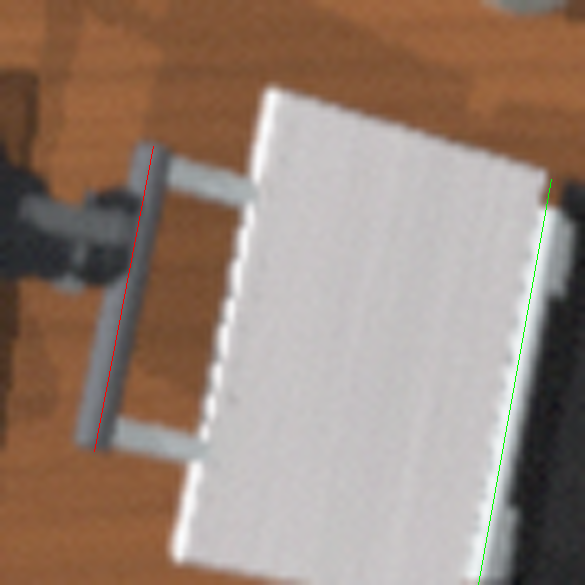

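Call:
{"name": "servo_tool", "arguments": {
  "moves": [
    [1, 0, 0, 0, 0.3],
    [2, 0, 0, 0, 0.3],
    [2, 0, 0, 0, 0.3],
    [2, 0, 0, 0, 0.3],
    [2, 0, 0, 0, 0.3],
    [1.4, 0, 0, 0, 0.3],
    [0.8, 0, 0, 0, 0.3],
    [0.6, 0, 0, 0, 0.3],
    [0.3, 0, 0, 0, 0.3],
    [0, 0, 0, 0, 0.3]
  ],
  "grip_force": 30
}}

```text
clock: 37.7
tcp_pos: [0.5614, 0.2856, 0.2024]
orientation: [0.704, 0.065, 0.704, -0.065]
wrist_force: [0.1, -0.5, -0.1]
finger_gap: 0.0297
```

```bash
python3 - <<'E'
from h import *
s,R=st()
q=shot('side')
cv2.imwrite('pics/s22.png',cv2.resize(q['pixels'][130:280,80:280],None,fx=4,fy=4,interpolation=2))
E
```

```text
t 37.7 tcp [0.5614 0.2856 0.2024] q [ 0.343  0.43   0.145  1.286 -0.     0.526] F [ 0.1 -0.5 -0.1] gap 0.0297
R [[0.0, 0.182, 0.983], [0.0, 0.983, -0.182], [-1.0, 0.0, 0.0]]
```

View pics/s22.png

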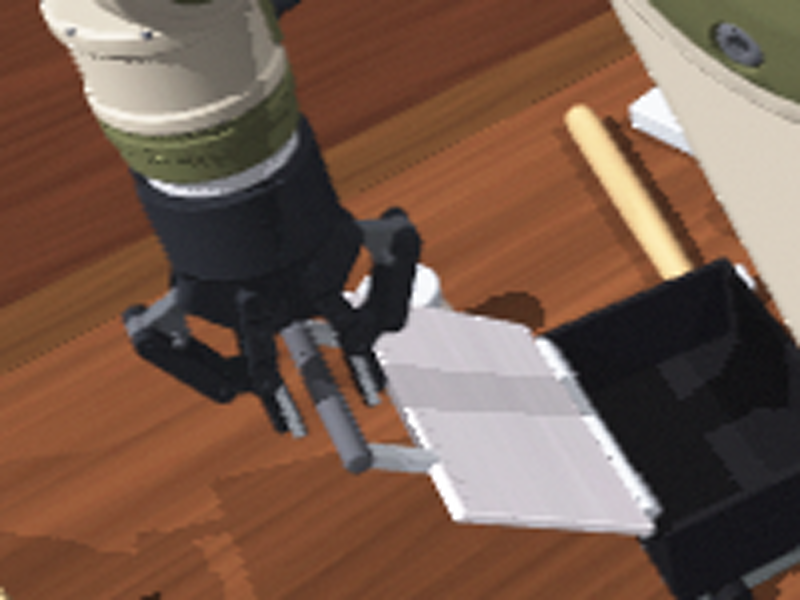

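Call:
{"name": "servo_tool", "arguments": {
  "moves": [
    [0.2, 0, 0, 0, 0.4],
    [0, 0, 0, 0, 0.5],
    [0, 0, 0, 0, 0.6],
    [0, 0, 0, 0, 0.8],
    [0, 0, 0, 0, 1],
    [0, 0, 0, 0, 1],
    [0, 0, 0, 0, 1],
    [0, 0, 0, 0, 1],
    [0, 0, 0, 0, 1],
    [0, 0, 0, 0, 1]
  ],
  "grip_force": 40
}}

```text
clock: 39.0
tcp_pos: [0.5613, 0.2857, 0.2004]
orientation: [0.704, 0.065, 0.704, -0.064]
wrist_force: [-0.8, 2.4, 2.5]
finger_gap: 0.0124
```

```bash
python3 - <<'E'
from h import *
s,R=st()
t=s['tcp_pos'];a=-.185;v=np.array([-np.sin(a),np.cos(a),0])
r=.168;A=2.42
# arc rows, tool y = +v, x=-z
N=20
ang=np.linspace(A,np.pi/2,N+1)
y=r*-np.cos(ang);z=r*np.sin(ang)
print('total v,z',y[-1]-y[0],z[-1]-z[0])
print('final TCP',(t+v*(y[-1]-y[0])+[0,0,z[-1]-z[0]]).round(4), 'yaw tool',np.arctan2(R[1,1],R[0,1]))
print(np.c_[-100*np.diff(z),100*np.diff(y)].round(2).tolist())
E
```

```text
t 39.0 tcp [0.5613 0.2857 0.2004] q [0.343 0.43  0.141 1.282 0.    0.526] F [-0.8  2.4  2.5] gap 0.0124
R [[0.0, 0.182, 0.983], [0.0, 0.983, -0.182], [-1.0, 0.0, 0.0]]
total v,z -0.1261267735938825 0.05702235818509428
final TCP [0.5381 0.1617 0.2574] yaw tool 1.3881122303056115
[[-0.53, -0.48], [-0.5, -0.5], [-0.48, -0.53], [-0.46, -0.55], [-0.44, -0.56], [-0.41, -0.58], [-0.39, -0.6], [-0.36, -0.62], [-0.33, -0.63], [-0.31, -0.64], [-0.28, -0.66], [-0.25, -0.67], [-0.22, -0.68], [-0.19, -0.69], [-0.17, -0.69], [-0.14, -0.7], [-0.11, -0.71], [-0.08, -0.71], [-0.05, -0.71], [-0.02, -0.71]]
```

Call:
{"name": "servo_tool", "arguments": {
  "moves": [
    [-0.53, -0.48, 0, 0, 1],
    [-0.5, -0.5, 0, 0, 1],
    [-0.48, -0.53, 0, 0, 1],
    [-0.46, -0.55, 0, 0, 1],
    [-0.44, -0.56, 0, 0, 1],
    [-0.41, -0.58, 0, 0, 1],
    [-0.39, -0.6, 0, 0, 1],
    [-0.36, -0.62, 0, 0, 1],
    [-0.33, -0.63, 0, 0, 1],
    [-0.31, -0.64, 0, 0, 1]
  ]
}}

```text
clock: 40.25
tcp_pos: [0.5503, 0.2306, 0.2444]
orientation: [0.704, 0.065, 0.704, -0.063]
wrist_force: [-2.7, 3.0, 3.3]
finger_gap: 0.0125
```

```bash
python3 - <<'E'
from h import *
st()
q=shot('side')
cv2.imwrite('pics/s23.png',cv2.resize(q['pixels'][100:280,80:310],None,fx=3.4,fy=3.4,interpolation=2))
E
```

```text
t 40.25 tcp [0.5503 0.2306 0.2444] q [0.261 0.352 0.132 1.349 0.003 0.443] F [-2.7  3.   3.3] gap 0.0125
R [[0.001, 0.181, 0.984], [0.003, 0.984, -0.181], [-1.0, 0.004, 0.0]]
```

View pics/s23.png

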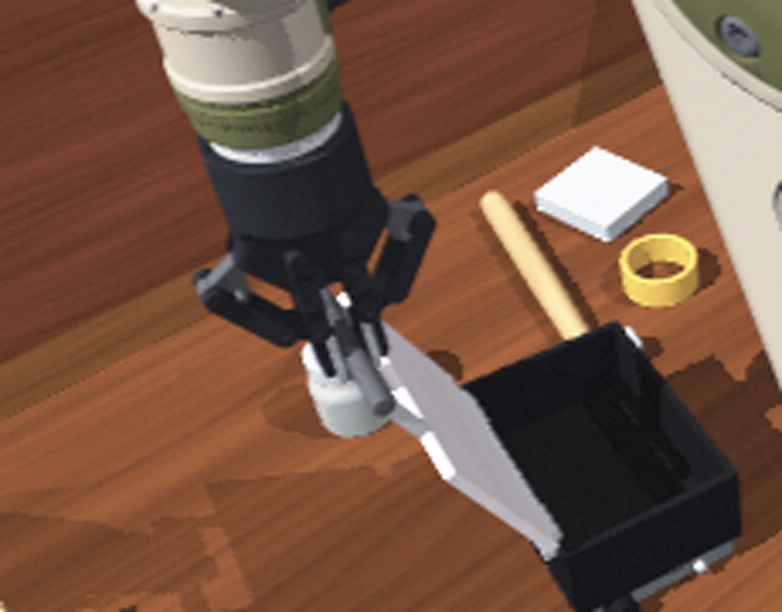

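Forces are small and the lid is following the arc, so I'll continue it.

Call:
{"name": "servo_tool", "arguments": {
  "moves": [
    [-0.28, -0.66, 0, 0, 1],
    [-0.25, -0.67, 0, 0, 1],
    [-0.22, -0.68, 0, 0, 1],
    [-0.19, -0.69, 0, 0, 1],
    [-0.17, -0.69, 0, 0, 1],
    [-0.14, -0.7, 0, 0, 1],
    [-0.11, -0.71, 0, 0, 1],
    [-0.08, -0.7, 0, 0, 1],
    [-0.05, -0.7, 0, 0, 1],
    [-0.02, -0.6, 0, 0, 1]
  ]
}}

```text
clock: 41.55
tcp_pos: [0.5369, 0.1622, 0.2581]
orientation: [0.703, 0.065, 0.705, -0.065]
wrist_force: [-4.9, 3.1, 4.3]
finger_gap: 0.0124
```

Call:
{"name": "servo_tool", "arguments": {
  "moves": [
    [0, 0, 0, 0, 1],
    [0, 0, 0, 0, 1],
    [0, 0, 0, 0, 1],
    [0, 0, 0, 0, 1],
    [0, 0, 0, 0, 1],
    [0, 0, 0, 0, 1],
    [0, 0, 0, 0, 1],
    [0, 0, 0, 0, 1],
    [0, 0, 0, 0, 1],
    [0, 0, 0, 0, 1]
  ]
}}

```text
clock: 42.8
tcp_pos: [0.5369, 0.1621, 0.2581]
orientation: [0.703, 0.064, 0.705, -0.065]
wrist_force: [-5.7, 2.1, 5.6]
finger_gap: 0.0123
```

```bash
python3 - <<'E'
from h import *
s,R=st()
a=-.185;v=np.array([-np.sin(a),np.cos(a),0]);u=np.array([np.cos(a),np.sin(a),0])
h=np.array([.522,.093,.106])+.071*v
d=s['tcp_pos']-h;print('v off',d@v,'u off',d@u,'z',d[2]+.019)
print('est angle',np.pi/2+np.arcsin((d@v)/.168))
q=shot('side');p=shot('top')
for P,n,x0,y0,w in((q,'s24.png',110,110,150),(p,'t24.png',170,110,150)):
    im=cv2.resize(P['pixels'][y0:y0+130,x0:x0+w],None,fx=4.6,fy=4.6,interpolation=2)
    for L,col in((.168,(0,0,255)),(.128,(0,255,0)),(0,(255,255,0))):
        c=h+[0,0,L];l=.058 if L>.15 else .092
        e=(proj(P,[c+l*u,c-l*u])+.5-[x0,y0])*4.6
        cv2.line(im,*[tuple(int(k) for k in r) for r in e],col,1)
    cv2.imwrite('pics/'+n,im)
E
```

```text
t 42.8 tcp [0.5369 0.1621 0.2581] q [ 0.15   0.282  0.068  1.359 -0.     0.333] F [-5.7  2.1  5.6] gap 0.0123
R [[-0.002, 0.182, 0.983], [-0.001, 0.983, -0.182], [-1.0, -0.001, -0.002]]
v off -0.00030247636120052856 u off 0.0019197204029073624 z 0.17108763379461353
est angle 1.568995871291203
```

View pics/s24.png

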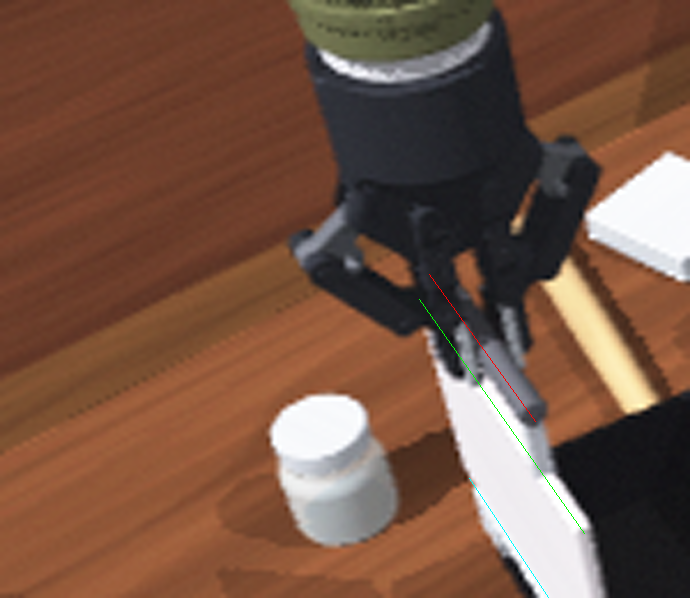

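View pics/t24.png

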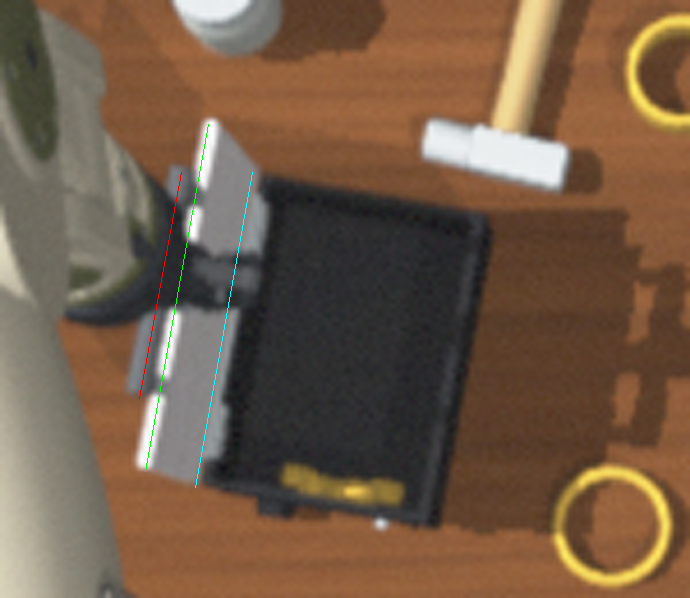

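```bash
python3 - <<'E'
from h import *
s,R=st();print(s['qvel'].round(4))
p=shot('top','t25.png')
for nm in('tray_grip','tray_nose'):
    print(nm,[(at_z(p,d['location'],.075 if 'grip' in nm else .004).round(3),round(d['conf'],2)) for d in models.pinpoint(nm,p)])
E
```

```text
t 42.9 tcp [0.5369 0.1622 0.2581] q [ 0.15   0.282  0.068  1.359 -0.     0.333] F [-5.5  2.3  5.3] gap 0.0122
R [[-0.002, 0.182, 0.983], [-0.001, 0.983, -0.182], [-1.0, -0.001, -0.002]]
[ 0.0007  0.0002  0.0002  0.0012  0.0001 -0.0017]
tray_grip [(array([ 0.377, -0.313,  0.075]), 0.72), (array([ 0.632, -0.262,  0.075]), 0.71), (array([ 0.515, -0.254,  0.075]), 0.6), (array([ 0.168, -0.341,  0.075]), 0.58), (array([0.439, 0.089, 0.075]), 0.18)]
tray_nose [(array([ 0.225, -0.295,  0.004]), 0.97), (array([ 0.314, -0.302,  0.004]), 0.81), (array([ 0.51 , -0.178,  0.004]), 0.8), (array([ 0.673, -0.243,  0.004]), 0.72), (array([ 0.524, -0.259,  0.004]), 0.56)]
```

View pics/t25.png

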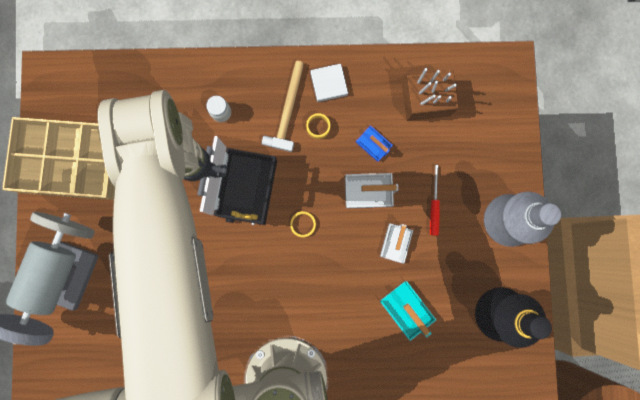

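The tray lies empty and level at top-view pixel (370,190), with nose and grip 76 mm apart in plan, as they should be. The blanks are in the tub at (243,215), the bystanders haven't moved, and the lid stands upright in the grip.

```bash
python3 -c "
from h import *
print(order.hand_in());st()"
```

```text
the job is handed in; nothing more can be done
None
the job is handed in; nothing more can be done
```

The job is handed in. The blanks are in the tub, the tray is back on the bench, and the gripper is holding the lid upright and still. No verdict came back.

- **Tipping:** The tool cannot tilt, so I lowered the tray into the tub and pressed its nose against the tub's end wall nearest the robot. It swung in the pads to about 45 degrees and emptied.
- **Tray:** Dragging the nose along the bench did not level it, because it just slid, with up to about 42 N at the wrist. I then eased the grip so that it settled flat by itself. It stands empty at about (0.515, -0.255), within 1 cm of where it was.
- **Lid:** I took the bar and swung the lid up along its arc. I estimate it at about 1.57 rad from the gripper's position. In the top picture the bar sat about 3 mm further back than that, roughly 0.02 rad and well inside the limit. The arm was still, with about 8 N at the wrist and a 40 N grip.
- **Other things:** The bystanders look unmoved in the last top picture. The run took about 43 s.

**Less certain:** The blanks lie heaped against the tub's end wall. I read them as three below and two on top, but they overlap, so I could not count five separately. The tray looked empty in the pictures, and the wrist force fell to about the tray's own weight.

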